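# Close and clip a cigar mould, then log it

### The job

Put the black lid squarely on the cigar mould so that it sits fully home, then lift the wide red clip up off its hook and push it down square across the middle of the lid, its arch over the lid's rib and its legs down both long sides, until it rests on the lid. Then press the tally counter's yellow plunger all the way down and let it spring back. Do not drop the lid or the clip, and leave the small brass clip, the gum pot and the wooden ring gauge where they are.

Things in the scene. Friction and masses are not known exactly. Their poses are not given: they have to be found in the camera images.
- mould: bottom half of a cigar mould, fixed to the bench: black, grey raised centre with five cigars. 150 (x) x 110 (y) mm, origin at the centre of its underside. The lid rests on a flat ledge 22 mm up; inside the ledge a land enters the lid: 134 x 94 mm up to 29 mm height, 128 x 88 mm up to 34 mm; cigars reach 43 mm. The same either way round.
- lid: loose black lid with a grey grip rib, about 0.3 kg (varies), right way up on the bench: hollow shell open below, 150 (x) x 110 (y) mm, inside 140 x 100 mm (3 mm play per side on the land), top face 30 mm above the origin, which is the centre of its underside. Fully home its origin is 22 mm above the mould's, axes parallel (a half turn makes no difference).
- lid_rib (a point): centre of the top face of the lid's grip rib, 54 mm above the lid's origin. The rib is grey, centred on the lid, runs along the lid's x: 80 long, 14 wide (y), 24 mm high over the lid's top face.
- clip: wide red clip, loose, about 0.16 kg (varies): bar 18 mm deep (x), 6 thick, bent to a bridge along y with two legs down. Origin: centre of the bridge's underside. Legs reach 45 mm below it, 118 mm apart inside, 130 outside, the last 12 mm flared out by 6 mm each. On the lid its origin is 30 mm above the lid's, its y along the lid's y; a half turn makes no difference.
- clip_arch (a point): centre of the outer top of the arch in the middle of the red clip's bridge, 38 mm above the clip's origin. The arch is 28 mm wide inside (y), 40 outside, its inner top 32 mm above the origin; pinch it from above across the 40 mm, tips above the bridge's top face (6 mm over the origin). The clip hangs by it on stand_wide's hook, upright, its axes along the stand's.
- stand_wide: fixed hook stand with the red clip. Origin on the bench straight below the hanging place (clip within 12 mm of it along x). Wooden foot 100 x 80 x 12 mm centred at x = 35 mm, post 14 mm thick at x = 55 mm, 156 high. Level arm 10 mm thick, axis at z = 150 mm, from the post to x = -30 mm.
- hook_tip (a point): end of the upturned hook tip on stand_wide (x = -34, z = 163 mm in the stand's frame; the rod ends 5 mm above). The hook points along the stand's -x, roughly towards the robot: lift the clip by at least 15 mm, then take it off along -x by 60 mm or more.
- stand_small: the other hook stand, of the same make, size and frame, carrying the small brass clip. The two stands may have changed places.
- small_clip: bystander: small brass clip of the same form, 72 mm between its legs, legs 30 mm, hanging on stand_small. Origin: centre of its bridge's underside. Leave alone.
- counter: green tally counter fixed to the bench, 70 x 60 x 40 mm, origin at the centre of its underside; a yellow plunger cap stands over its centre. Counter and lid may have changed sides.
- plunger_top (a point): centre of the top face of the yellow plunger cap (26 mm across, 8 mm thick), 68 mm above the bench when released, 56 mm fully pressed.
- plunger (a joint): plunger stroke in m: 0 released, 0.012 fully down; it is sprung: about 2 N to start and 8 N to the end, and returns by itself.
- gum_pot: bystander: amber jar with a white cap, 52 mm across, 65 mm high, origin at the centre of its underside. Leave alone.
- ring_gauge: bystander: light wooden plate with four holes, 130 x 45 x 8 mm, lying flat, origin at the centre of its underside. Leave alone.
Things that resemble listed ones, but are neither listed nor needed, are in the scene too. Leave any purple look-alike of the counter alone. Leave any purple look-alike of the lid alone.

How it is judged (in metres and radians):
On the way, in this order (a step that is already met when the one before it is completed fails the run):
1. the lid sits fully home on the mould (x of lid in the frame of mould between -0.005 and 0.005 m and y of lid in the frame of mould between -0.005 and 0.005 m and z of lid in the frame of mould between 0.019 and 0.025 m and angle between the x axis of lid and the x axis of mould, either way round below 0.08 rad and angle between lid's own z axis and vertical below 0.05 rad), for 0.2 s.
2. the red clip has been lifted off its hook and clear of it (horizontal distance between clip and stand_wide above 0.045 m and height (world z) of clip above 0.07 m and contact force between clip and stand_wide below 0.1 N), for 0.1 s.
3. the clip is down on the closed lid, square across its middle (all of step 1 and x of clip in the frame of lid between -0.025 and 0.025 m and y of clip in the frame of lid between -0.008 and 0.008 m and z of clip in the frame of lid between 0.026 and 0.034 m and angle between the y axis of clip and the y axis of lid, either way round below 0.2 rad and angle between clip's own z axis and vertical below 0.08 rad), for 0.2 s.
4. the plunger is pressed all the way down (value of joint plunger above 0.0105 m), for 0.05 s.
At the end, for the whole second after the job is handed in: Lid home on the mould (5 mm, height 3 mm, 0.08 rad); clip resting on the lid (4 mm in height, 25 mm along, 8 mm across, square within 0.2 rad); plunger sprung back within 2 mm; lid and clip at rest; small clip, gum pot and ring gauge within 30 mm of their starts (all of step 3 and value of joint plunger below 0.002 m and linear speed of each of lid, clip below 0.02 m/s and distance of each of small_clip, gum_pot, ring_gauge from where it was at the start of the episode below 0.03 m); the robot touches nothing.
It fails at once if the lid is dropped (falls freely by more than about 13 mm) (linear speed of lid above 0.5 m/s and contact force between the fingers and lid below 0.05 N).
It fails at once if the red clip is dropped (falls freely by more than about 13 mm) (linear speed of clip above 0.5 m/s and contact force between the fingers and clip below 0.05 N).
It fails at once if the small brass clip is moved by more than 30 mm (distance of small_clip from where it was at the start of the episode above 0.03 m).
It fails at once if the gum pot is moved by more than 30 mm (distance of gum_pot from where it was at the start of the episode above 0.03 m).
It fails at once if the ring gauge is moved by more than 30 mm (distance of ring_gauge from where it was at the start of the episode above 0.03 m).
It also fails if it takes over 67 s, if anything falls off the work surface, if the arm or the gripper's body presses on something with over 40 N, if the wrist force passes 120 N, or if a joint passes its speed limit or range.

### The arm

A 7-joint arm with a two-finger parallel gripper is mounted at the origin on the work surface. World frame = base frame: x ahead of the robot, y to its left, z up, the work surface at z = 0. Lengths are in mm, angles in rad, forces in N, time in s.
With the tool pointing down it reaches from about 400 to 875 mm from the base axis. Payload 4.4 kg.
Tool frame: the origin (TCP) lies midway between the tips of the shut fingers; the grasp point (between the pads) lies 19 mm behind it; x points along the fingers, z is the direction in which the jaws open and shut, and the axes are right-handed (so a half turn about x gives the same grasp; the last joint's range is limited). The gripper opens to 85 mm and grips with 20 to 120 N. Pads are 22 mm wide; open, the fingers measure 114 mm over their backs; the gripper's body (76 mm by 85 mm) begins 54 mm behind the grasp point. The pads swing forward as they close: fully open they stand 13 mm farther back than shut.
Start: joints at [-1.254, 0.628, 0.038, 1.517, -0.027, 0.996, -0.02], TCP at [242.765, 602.978, 231.313] pointing down, gripper open.
Joint ranges: [-3.06, 3.06], [-0.37, 2.12], [-1.25, 1.32], [0.18, 2.47], [-1.1, 4.24], [0.23, 1.98], [-2.94, 2.94]. Speed limits (rad/s): [2.57, 2.57, 3.14, 3.14, 3.14, 3.14, 3.14].

### API

Orientations are given as [roll, pitch, yaw] about the fixed x, y, z axes, in that order (R = Rz(yaw) Ry(pitch) Rx(roll)).
In Python, from cell import ctrl gives the robot as it stands. The module is installed in compiled form; this text tells all that it offers.
- The arm moves only by the tool servo_tool, never from a script. Its argument "rows" is a list of rows, each an object of numbers: "dx", "dy", "dz": the shift along the tool's x, y, z in units of 750 mm (1.0 is 750 mm); "wx", "wy", "wz": the turn, a rotation vector about the tool's x, y, z in units of 6 degrees (1.0 is 6 degrees); "fingers": the closure, from 0 (fully open) to 1 (shut). In form: [{"dx": .., "dy": .., "dz": .., "wx": .., "wy": .., "wz": .., "fingers": ..}, ...]. A call has 1 to 5 rows; each row shifts and turns the commanded pose from where the row before left it, along the tool's axes as they then stand; what a row does not reach is not made up. A row lasts 1/8 s, in which the tool goes at most 62.5 mm and 10.7 degrees, less where a joint would pass 70% of its speed; a pose out of reach is approached as far as the arm can. A call with a number of a shift or a turn outside -1 to 1 is refused whole. A call with a gripper value outside its range is refused whole. The fingers move at their own pace and stop on an object; the grip force is fixed at half the most. Time passes only in rows, so rows that do not move let the fingers close. It gives the time, the measured TCP pose, the force and the opening at its end, in the units of the state.
- ctrl.read_state(): the state, without advancing time (a new reading comes with each control period).
- ctrl.get_image(name): name is "scene" or "top" or "wrist"; returns the picture (420x560x3 uint8, red, green, blue); there is no depth.
- ctrl.camera_info(name): a dict with "fovy" (degrees; the focal length in pixels is half the picture's height over the tangent of half this angle, whatever the lens; pixels are square), "cx", "cy" (the principal point, pixels), "R" (3x3) and "t" (3): a world point X has camera coordinates R X + t. Camera axes: x right, y down, z forward; pixel columns grow to the right and rows downward; lengths in mm; the calibration is good to about 2 mm. A picture is of the moment at which its call begins: read the wrist's pose just before it. camera_info takes no time and is no camera call; for the wrist camera it gives the pose at the moment of the call.
- ctrl.finish_job(): hands the job in, once; it reports no verdict.
Trained networks look in the newest picture that a camera, given by its name, has taken for a name from the list of things; names that differ only in an ending like _2 or _b are one class to them, and where a whole thing is asked for, a point or a joint stands for the part that bears it (a point fixed in the world has none). Each returns a list of dicts, best first, with "conf" (0 to 1); they miss things now and then, are a little off and sometimes report something else, mostly with a low value. They report only what shows in the picture. A call takes as long as a camera call. They do not tell look-alikes from the thing itself.
- ctrl.search_frame(label, camera): "extent" ([centre column, centre row, width, height] in pixels, round what is visible of it).
- ctrl.silhouettes(label, camera): "region" (420x560 bool, what is visible of it) and "extent" ([centre column, centre row, width, height] in pixels, round what is visible of it).
- ctrl.mark_of(label, camera): "point" ([column, row] in pixels: a listed point, or the origin of a listed thing).
The state is a dict: "clock": time; "qpos": joint angles; "qd": joint speeds; "tau": joint torques, N m; "eef_pos": TCP position; "tool_rot": TCP orientation; "force": force on the tool from outside, world axes, zero at the start; "torque": the same for the moment, N m; "width": finger opening in mm.
Only numpy, scipy, OpenCV 4.12 (cv2) and the standard library are available. Lean on these libraries where they do the work, as an engineer would, in place of code of your own. Each camera call takes 0.05 s, during which the arm holds its last target.

## Working session

There is one attempt and no reset: what is moved stays moved. The work goes in short steps, Python scripts to look and compute and a tool call to move; the robot and the scene stay as the last step left them, time stands still between calls to the robot, and variables do not carry over. Pictures are saved under pics/ and viewed, and the job is handed in when it is done.

Besides the shell and the picture viewer there is one more tool, called after "Emit:" by a JSON object that holds its "api" and its "payload", one argument or row to a line. servo_tool: Moves the arm, as the interface text tells. Its arguments: {"type":"object","properties":{"rows":{"type":"array"}},"required":["rows"]}

```bash
mkdir -p pics; ls
cat > h.py <<'E'
import numpy as np, cv2
from cell import ctrl
def snap(cam,fn):
    im=ctrl.get_image(cam); cv2.imwrite('pics/'+fn,cv2.cvtColor(im,cv2.COLOR_RGB2BGR)); return im
def K(ci): 
    f=210/np.tan(np.radians(ci['fovy'])/2); return f,ci['cx'],ci['cy']
def ray(ci,uv):
    f,cx,cy=K(ci); R=np.array(ci['R']);t=np.array(ci['t'])
    d=R.T@np.array([(uv[0]-cx)/f,(uv[1]-cy)/f,1.]); return -R.T@t,d
def at_z(ci,uv,z):
    o,d=ray(ci,uv); return o+d*(z-o[2])/d[2]
def proj(ci,X):
    f,cx,cy=K(ci); c=np.array(ci['R'])@np.array(X,float)+np.array(ci['t']); return np.array([f*c[0]/c[2]+cx,f*c[1]/c[2]+cy])
def tri(obs):
    A=np.zeros((3,3));b=np.zeros(3)
    for ci,uv in obs:
        o,d=ray(ci,uv); d=d/np.linalg.norm(d); M=np.eye(3)-np.outer(d,d); A+=M;b+=M@o
    return np.linalg.solve(A,b)
E
python3 - <<'E'
from h import *
np.set_printoptions(precision=4,suppress=True)
print(ctrl.read_state())
for c in ['scene','top','wrist']:
    snap(c,c+'0.png'); ci=ctrl.camera_info(c); print(c,ci)
names=['mould','lid','lid_rib','clip','clip_arch','stand_wide','hook_tip','stand_small','small_clip','counter','plunger_top','gum_pot','ring_gauge']
for c in ['scene','top']:
    for n in names:
        print(c,n,[(np.round(d['point'],1).tolist(),round(d['conf'],2)) for d in ctrl.mark_of(n,c)])
print(ctrl.read_state()['clock'])
E
```

```text
pics
{'clock': 0.0, 'qpos': array([-1.2538,  0.6294,  0.0384,  1.5184, -0.027 ,  0.9963, -0.02  ]), 'qd': array([-0.0014,  0.0005, -0.0011, -0.0005,  0.0011, -0.0005,  0.0006]), 'tau': array([ -0.0009, -56.3412,   1.2259, -19.344 ,   0.011 ,   0.0104,
         0.    ]), 'eef_pos': array([242.5099, 602.3739, 230.3649]), 'tool_rot': array([ 3.1394,  1.5688, -1.9558]), 'force': array([-0.0058, -0.2011,  0.2061]), 'torque': array([ 0.0075, -0.0401,  0.0268]), 'width': 85.51974491203488}
scene {'fovy': 45.3153846596008, 'cx': 290.4770384745958, 'cy': 213.320058784237, 'R': array([[-0.0234,  0.9996,  0.0183],
       [ 0.7542,  0.0297, -0.656 ],
       [-0.6563, -0.0015, -0.7545]]), 't': array([  72.972 , -274.8623, 1816.161 ])}
top {'fovy': 52.80091541954913, 'cx': 280.3101372284629, 'cy': 209.52042590275192, 'R': array([[ 0.0266, -0.9996, -0.0107],
       [-0.9982, -0.026 , -0.0548],
       [ 0.0545,  0.0121, -0.9984]]), 't': array([ -77.8896,  475.0532, 1083.9422])}
wrist {'fovy': 62.68043232049115, 'cx': 284.34741415638274, 'cy': 204.29194294754691, 'R': array([[ 0.3736,  0.9276, -0.001
[... 846 characters left out ...]
[254.3, 208.7], 0.86)]
top lid [([140.4, 203.9], 0.94), ([153.0, 292.1], 0.93)]
top lid_rib [([143.5, 296.1], 0.79), ([136.3, 199.6], 0.73), ([175.7, 113.8], 0.71), ([171.6, 135.9], 0.56)]
top clip []
top clip_arch [([177.5, 115.1], 0.59)]
top stand_wide [([189.2, 137.0], 0.66), ([327.8, 143.1], 0.47)]
top hook_tip [([171.9, 135.9], 0.62), ([133.0, 199.2], 0.35), ([186.2, 134.9], 0.32)]
top stand_small [([327.1, 143.3], 0.9)]
top small_clip [([332.4, 139.5], 0.87)]
top counter [([362.7, 221.1], 0.77), ([411.7, 243.5], 0.65), ([139.4, 202.0], 0.41)]
top plunger_top [([368.8, 219.1], 0.67), ([418.4, 246.7], 0.47)]
top gum_pot [([256.7, 121.3], 0.58)]
top ring_gauge [([429.5, 187.3], 0.6)]
1.45
```

View pics/scene0.png

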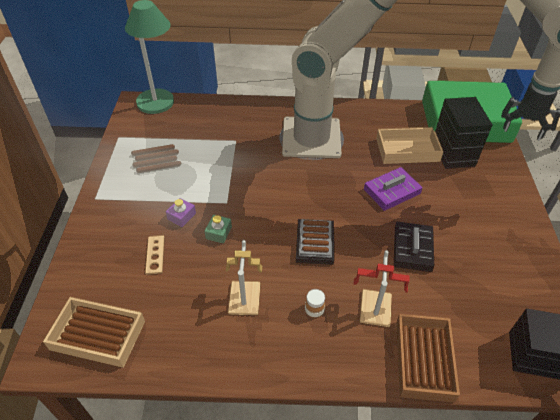

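View pics/top0.png

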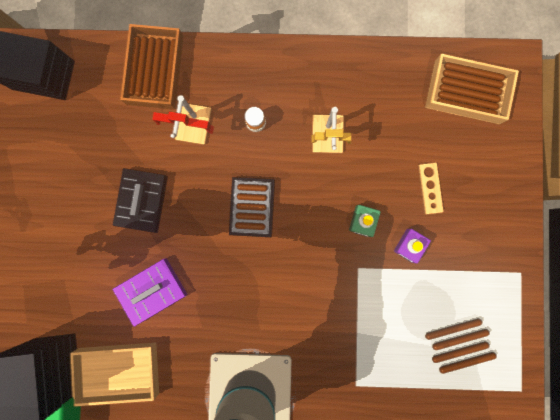

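View pics/wrist0.png

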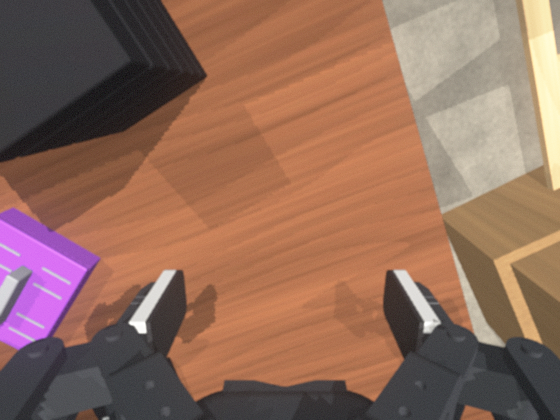

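```bash
cat >> h.py <<'E'
from scipy.optimize import minimize
def box(lx,ly,z0,z1,cx=0,cy=0):
    return np.array([[cx+sx*lx/2,cy+sy*ly/2,z] for sx in(-1,1) for sy in(-1,1) for z in(z0,z1)])
def hullmask(ci,parts,x,y,yaw,z=0,S=4):
    c,s=np.cos(yaw),np.sin(yaw); m=np.zeros((420*S,560*S),np.uint8)
    for P in parts:
        W=np.c_[x+c*P[:,0]-s*P[:,1], y+s*P[:,0]+c*P[:,1], P[:,2]+z]
        uv=np.array([proj(ci,w) for w in W]); h=cv2.convexHull(((uv+0.5)*S-0.5).astype(np.float32))
        cv2.fillConvexPoly(m,np.round(h).astype(np.int32),1)
    return cv2.resize(m.astype(np.float32),(560,420),interpolation=cv2.INTER_AREA)
def fit(obs,parts,p0,z=0,sc=(8,8,0.08)):
    sc=np.array(sc)
    def cost(p):
        p=p0+p*sc; v=0
        for ci,reg in obs:
            m=hullmask(ci,parts,p[0],p[1],p[2],z); r=reg.astype(np.float32)
            v+=1-np.minimum(m,r).sum()/np.maximum(m,r).sum()
        return v/len(obs)
    best=minimize(cost,np.zeros(3),method='Nelder-Mead',options=dict(initial_simplex=np.array([[0,0,0],[1,0,0],[0,1,0],[0,0,1.]]) ,xatol=.01,fatol=1e-5))
    return p0+best.x*sc,best.fun
MOULD=[box(150,110,0,22),box(134,94,22,29),box(128,88,29,34),box(115,80,34,43)]
LID=[box(150,110,0,30),box(80,14,30,54)]
E
python3 - <<'E'
from h import *
np.set_printoptions(precision=3,suppress=True)
CI={c:ctrl.camera_info(c) for c in('top','scene')}
import pickle
D={}
for c in ('top','scene'):
    ctrl.get_image(c)
    for n in ['mould','lid','counter','clip','stand_wide']:
        D[c,n]=ctrl.silhouettes(n,c)
        print(c,n,[(np.round(d['extent']).tolist(),round(d['conf'],2),int(d['region'].sum())) for d in D[c,n]])
pickle.dump((CI,D),open('sil0.pkl','wb'))
P={}
for n,uv in [('mould',(254,209)),('lid',(140,204)),('lidpurp',(153,292)),('counter',(363,221)),('stand_wide',(189,137)),('stand_small',(327,143)),('gum',(256,121)),('ring',(430,187))]:
    print(n,at_z(CI['top'],uv,10))
def near(L,uv): 
    L=[d for d in L if np.hypot(*(np.array(d['extent'][:2])-uv))<25]; return L[0]['region'] if L else None
for n,parts,ut,us in [('mould',MOULD,(252,208),(316,240)),('lid',LID,(139,200),(414,246))]:
    rt=near(D['top',n],ut); rs=near(D['scene',n],us)
    p0=np.array([*at_z(CI['top'],ut,25)[:2],0.0])
    for nm,obs in [('top',[(CI['top'],rt)]),('scene',[(CI['scene'],rs)]),('both',[(CI['top'],rt),(CI['scene'],rs)])]:
        if any(o[1] is None for o in obs): print('missing',n,nm); continue
        print(n,nm,*fit(obs,parts,p0))
print('plunger',tri([(CI['top'],(368.8,219.1)),(CI['scene'],(217.6,219.4))]))
print('hook',tri([(CI['top'],(171.9,135.9)),(CI['scene'],(383.3,251.7))]))
print('arch',tri([(CI['top'],(177.5,115.1)),(CI['scene'],(386.2,266.6))]))
print('rib',tri([(CI['top'],(136.3,199.6)),(CI['scene'],(416.4,235.5))]))
im=ctrl.get_image('top')[90:260,100:400]
cv2.imwrite('pics/topz.png',cv2.cvtColor(cv2.resize(im,None,fx=2.66,fy=2.66,interpolation=2),4))
im=ctrl.get_image('scene')[200:340,300:450]
cv2.imwrite('pics/scz.png',cv2.cvtColor(cv2.resize(im,None,fx=4,fy=4,interpolation=2),4))
E
```

```text
top mould [([253.0, 208.0, 47.0, 62.0], 0.86, 2514)]
top lid [([141.0, 201.0, 54.0, 59.0], 0.92, 2624), ([150.0, 294.0, 75.0, 72.0], 0.86, 2748), ([329.0, 127.0, 34.0, 45.0], 0.63, 1012)]
top counter [([412.0, 244.0, 31.0, 37.0], 0.82, 741), ([364.0, 221.0, 34.0, 39.0], 0.77, 770)]
top clip [([182.0, 121.0, 60.0, 22.0], 0.7, 575), ([141.0, 201.0, 56.0, 62.0], 0.55, 2688)]
top stand_wide [([189.0, 120.0, 43.0, 53.0], 0.57, 1080)]
scene mould [([314.0, 242.0, 40.0, 44.0], 0.8, 1577)]
scene lid [([414.0, 246.0, 38.0, 54.0], 0.73, 1785), ([395.0, 188.0, 56.0, 41.0], 0.59, 1500)]
scene counter [([179.0, 210.0, 32.0, 28.0], 0.72, 552), ([220.0, 229.0, 34.0, 26.0], 0.65, 558)]
scene clip [([381.0, 277.0, 53.0, 31.0], 0.92, 408)]
scene stand_wide [([376.0, 289.0, 35.0, 75.0], 0.66, 1247), ([246.0, 262.0, 38.0, 21.0], 0.16, 348)]
mould [476.655   3.09   10.   ]
lid [481.978 301.064  10.   ]
lidpurp [255.583 257.234  10.   ]
counter [ 452.892 -280.151   10.   ]
stand_wide [661.713 179.729  10.   ]
stand_small [ 654.59  -182.887   10.   ]
gum [708.496   4.781  10.   ]
ring [ 545.716 -452.266   10.   ]
mould top [481.555   8.522  -0.03 ] 0.026051223278045654
mould scene [480.911  10.754  -0.064] 0.06746399402618408
mould both [481.774   9.236  -0.032] 0.049393683671951294
lid top [492.64  299.016  -0.151] 0.0389288067817688
lid scene [491.817 300.058  -0.15 ] 0.040555596351623535
lid both [492.67  299.424  -0.145] 0.04130461812019348
plunger [ 456.093 -279.986   66.57 ]
hook [628.893 178.508 164.19 ]
arch [676.789 174.315 164.954]
rib [489.788 297.213  59.092]
```

View pics/topz.png

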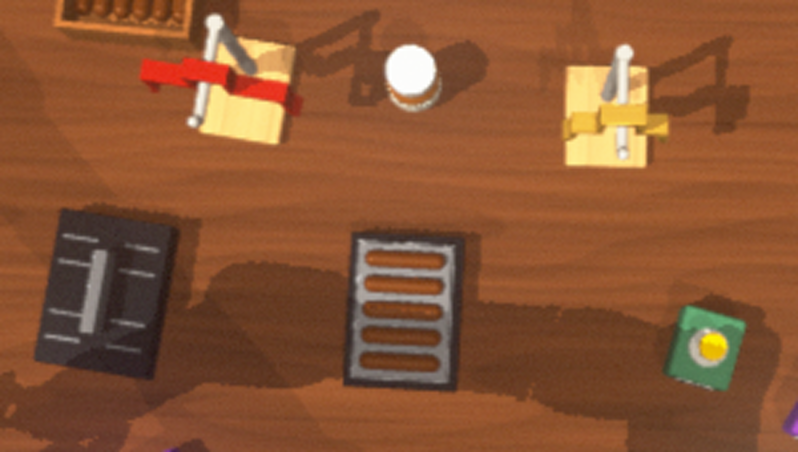

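View pics/scz.png

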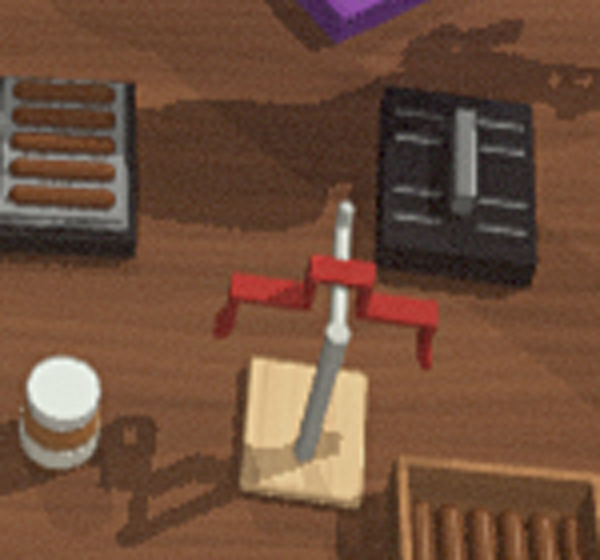

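```bash
cat >> h.py <<'E'
from scipy.spatial.transform import Rotation as Rot
def curR(st): return Rot.from_euler('xyz',st['tool_rot']).as_matrix()
def Rth(th):
    x=np.array([0,0,-1.]); z=np.array([np.cos(th),np.sin(th),0]); return np.c_[x,np.cross(z,x),z]
def plan(pos,th):
    st=ctrl.read_state(); R=curR(st); p=st['eef_pos']
    d=R.T@(np.array(pos)-p)/750; w=Rot.from_matrix(R.T@Rth(th)).as_rotvec()/np.radians(6)
    print('clk %.2f'%st['clock'],'pos',p.round(1),'th %.3f'%np.arctan2(R[1,2],R[0,2]),'wid %.1f'%st['width'],'F',st['force'].round(1),'q',st['qpos'].round(2))
    print(' -> d %.4f %.4f %.4f  w %.3f %.3f %.3f  rows>=%.1f / %.1f'%(*d,*w,np.linalg.norm(d)*12,np.abs(w).max()))
    return d,w
def scan(cam='wrist'):
    ci=ctrl.camera_info(cam); return ci
E
python3 - <<'E'
from h import *
for th in (np.pi/2-.15,-np.pi/2-.15): plan((492.5,299.3,190),th)
E
```

```text
clk 2.15 pos [242.8 603.  231.3] th 1.188 wid 85.7 F [ 0.4 -0.2 -0.3] q [-1.25  0.63  0.04  1.52 -0.03  1.   -0.02]
 -> d 0.0551 -0.4601 -0.2512  w -2.223 0.000 -0.000  rows>=6.3 / 2.2
clk 2.15 pos [242.8 603.  231.3] th 1.188 wid 85.7 F [ 0.4 -0.2 -0.3] q [-1.25  0.63  0.04  1.52 -0.03  1.   -0.02]
 -> d 0.0551 -0.4601 -0.2512  w 27.777 -0.000 -0.000  rows>=6.3 / 27.8
```

Emit:
{"api": "servo_tool", "payload": {
  "rows": [
    {"dx":0.006,"dy":-0.066,"dz":-0.036,"fingers":0},
    {"dx":0.006,"dy":-0.066,"dz":-0.036,"fingers":0},
    {"dx":0.006,"dy":-0.066,"dz":-0.036,"fingers":0},
    {"dx":0.006,"dy":-0.066,"dz":-0.036,"fingers":0},
    {"dx":0.006,"dy":-0.066,"dz":-0.036,"fingers":0}
  ]
}}

```text
schema error: expected keys dx, dy, dz, wx, wy, wz, fingers
```

Emit:
{"api": "servo_tool", "payload": {
  "rows": [
    {"dx":0.006,"dy":-0.066,"dz":-0.036,"fingers":0},
    {"dx":0.006,"dy":-0.066,"dz":-0.036,"fingers":0},
    {"wx":-1,"fingers":0},
    {"wx":-1,"fingers":0},
    {"wx":-0.2,"fingers":0}
  ]
}}

```text
schema error: expected keys dx, dy, dz, wx, wy, wz, fingers
```

```bash
cat > look.py <<'E'
import sys
from h import *
np.set_printoptions(precision=3,suppress=True)
def look(fn,names=(),marks=()):
    ci=ctrl.camera_info('wrist'); snap('wrist',fn); out={}
    for n in names:
        out[n]=ctrl.silhouettes(n,'wrist'); print(n,[(np.round(d['extent']).tolist(),round(d['conf'],2),int(d['region'].sum())) for d in out[n]])
    for n in marks:
        out['m_'+n]=ctrl.mark_of(n,'wrist'); print(n,[(np.round(d['point'],1).tolist(),round(d['conf'],2)) for d in out['m_'+n]])
    return ci,out
E
python3 - <<'E'
from look import *
import pickle
plan((492.5,299.3,60),np.pi/2-.15)
ci,o=look('w1.png',['lid'],['lid_rib'])
pickle.dump((ci,o),open('w1.pkl','wb'))
for d in o['lid']: print(fit([(ci,d['region'])],LID,np.array([492.5,299.3,-.15])))
for d in o['m_lid_rib']: print(at_z(ci,d['point'],54))
E
```

```text
clk 2.15 pos [242.8 603.  231.3] th 1.188 wid 85.7 F [ 0.4 -0.2 -0.3] q [-1.25  0.63  0.04  1.52 -0.03  1.   -0.02]
 -> d 0.2284 -0.4601 -0.2512  w -2.223 0.000 -0.000  rows>=6.9 / 2.2
lid [([49.0, 279.0, 97.0, 140.0], 0.7, 9223), ([136.0, 388.0, 84.0, 63.0], 0.63, 210)]
lid_rib []
(array([492.5 , 299.3 ,  -0.15]), np.float64(1.0))
(array([532.261, 270.302,  -0.497]), np.float64(0.9367757439613342))
```

View pics/w1.png

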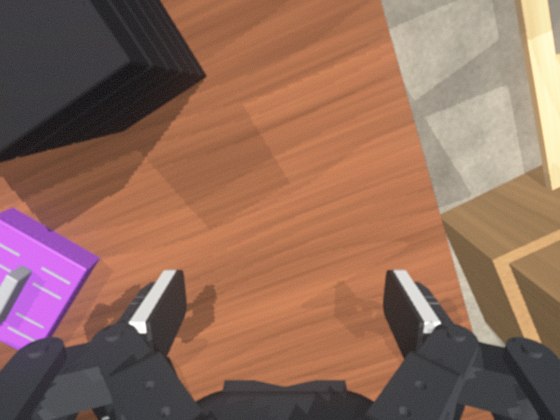

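The moves were refused (all keys are required), and the picture is unchanged. Repeating with all keys.

Emit:
{"api": "servo_tool", "payload": {
  "rows": [
    {"dx":0.006,"dy":-0.066,"dz":-0.036,"wx":0,"wy":0,"wz":0,"fingers":0},
    {"dx":0.006,"dy":-0.066,"dz":-0.036,"wx":0,"wy":0,"wz":0,"fingers":0},
    {"dx":0.006,"dy":-0.066,"dz":-0.036,"wx":0,"wy":0,"wz":0,"fingers":0},
    {"dx":0.006,"dy":-0.066,"dz":-0.036,"wx":0,"wy":0,"wz":0,"fingers":0},
    {"dx":0.006,"dy":-0.066,"dz":-0.036,"wx":0,"wy":0,"wz":0,"fingers":0}
  ]
}}

```text
clock: 2.92
eef_pos: [423.1, 384.0, 208.9]
tool_rot: [-0.429, 1.57, 0.759]
force: [0.1, 0.1, 0.6]
width: 85.4
```

Emit:
{"api": "servo_tool", "payload": {
  "rows": [
    {"dx":0.006,"dy":-0.066,"dz":-0.036,"wx":0,"wy":0,"wz":0,"fingers":0},
    {"dx":0.006,"dy":-0.066,"dz":-0.036,"wx":0,"wy":0,"wz":0,"fingers":0},
    {"dx":0,"dy":0,"dz":0,"wx":-1,"wy":0,"wz":0,"fingers":0},
    {"dx":0,"dy":0,"dz":0,"wx":-1,"wy":0,"wz":0,"fingers":0},
    {"dx":0,"dy":0,"dz":0,"wx":-0.2,"wy":0,"wz":0,"fingers":0}
  ]
}}

```text
clock: 3.55
eef_pos: [493.7, 298.1, 199.8]
tool_rot: [0.394, 1.57, 1.812]
force: [0.7, -0.3, 0.1]
width: 85.2
```

Run:
```python
from look import *
import pickle
plan((492.5,299.3,60),np.pi/2-.15)
ci,o=look('w2.png',['lid'],['lid_rib'])
pickle.dump((ci,o),open('w1.pkl','wb'))
for d in o['lid']: print(fit([(ci,d['region'])],LID,np.array([492.5,299.3,-.15])))
for d in o['m_lid_rib']: print(at_z(ci,d['point'],54))
```

```text
clk 3.55 pos [493.7 298.1 199.8] th 1.418 wid 85.2 F [ 0.7 -0.3  0.1] q [-0.57  0.56 -0.03  1.76  0.02  0.82  0.8 ]
 -> d 0.1864 0.0018 0.0013  w -0.026 0.003 -0.001  rows>=2.2 / 0.0
lid [([284.0, 171.0, 130.0, 158.0], 0.87, 18479), ([178.0, 11.0, 39.0, 21.0], 0.67, 492)]
lid_rib [([280.6, 184.1], 0.9)]
(array([489.238, 299.118,  -0.132]), np.float64(0.02794337272644043))
(array([492.5 , 299.3 ,  -0.15]), np.float64(1.0))
[488.95 295.23  54.  ]
```

View pics/w2.png

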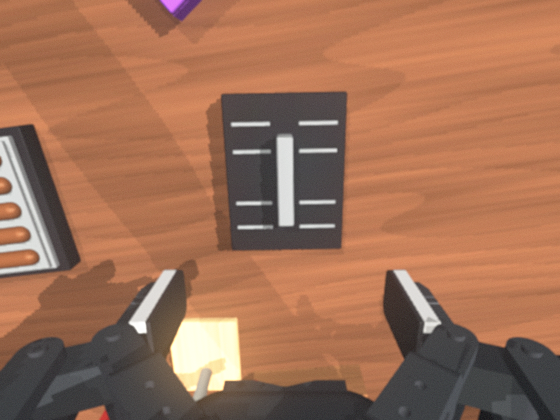

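Run:
```python
from look import *
import pickle
plan((486,8,200),np.pi/2-.15)
im=cv2.imread('pics/w2.png'); g=cv2.cvtColor(im,6)
m=pickle.load(open('w1.pkl','rb'))[1]['lid'][0]['region'].astype(np.uint8)
c=max(cv2.findContours(m,0,1)[0],key=cv2.contourArea); print(cv2.minAreaRect(c))
# rib threshold
rb=((g>130)&(cv2.erode(m,np.ones((9,9)))>0)).astype(np.uint8)
n,l,s,ce=cv2.connectedComponentsWithStats(rb); k=1+s[1:,4].argmax(); print(s[k],ce[k])
cc=max(cv2.findContours((l==k).astype(np.uint8),0,1)[0],key=cv2.contourArea); print(cv2.minAreaRect(cc))
```

```text
clk 3.70 pos [493.5 298.4 199.8] th 1.417 wid 85.3 F [0.7 0.1 0.2] q [-0.57  0.56 -0.03  1.76  0.02  0.82  0.8 ]
 -> d -0.0002 -0.0493 -0.3841  w -0.034 0.001 0.000  rows>=4.6 / 0.0
((284.5057678222656, 170.87869262695312), (157.3607177734375, 124.94019317626953), 89.13194274902344)
[ 277  134   17   93 1463] [285.184 179.731]
((285.0, 180.0), (16.0, 92.0), 0.0)
```

Emit:
{"api": "servo_tool", "payload": {
  "rows": [
    {"dx":0,"dy":-0.01,"dz":-0.077,"wx":0,"wy":0,"wz":0,"fingers":0},
    {"dx":0,"dy":-0.01,"dz":-0.077,"wx":0,"wy":0,"wz":0,"fingers":0},
    {"dx":0,"dy":-0.01,"dz":-0.077,"wx":0,"wy":0,"wz":0,"fingers":0},
    {"dx":0,"dy":-0.01,"dz":-0.077,"wx":0,"wy":0,"wz":0,"fingers":0},
    {"dx":0,"dy":-0.01,"dz":-0.077,"wx":0,"wy":0,"wz":0,"fingers":0}
  ]
}}

```text
clock: 4.32
eef_pos: [486.8, 5.6, 200.1]
tool_rot: [-1.506, 1.57, -0.088]
force: [1.1, 0.3, -0.1]
width: 85.4
```

Emit:
{"api": "servo_tool", "payload": {
  "rows": [
    {"dx":0,"dy":0,"dz":0,"wx":-0.6,"wy":0,"wz":0,"fingers":0},
    {"dx":0,"dy":0,"dz":0,"wx":-0.6,"wy":0,"wz":0,"fingers":0},
    {"dx":0,"dy":0,"dz":0,"wx":0,"wy":0,"wz":0,"fingers":0}
  ]
}}

```text
clock: 4.7
eef_pos: [486.9, 7.2, 199.9]
tool_rot: [-1.089, 1.571, 0.453]
force: [0.1, -0.1, -0.9]
width: 85.6
```

Run:
```python
from look import *
import pickle
plan((486,8,200),np.pi/2-.03)
ci,o=look('w3.png',['mould'],['mould'])
pickle.dump((ci,o),open('w3.pkl','wb'))
for d in o['mould']: print(fit([(ci,d['region'])],MOULD,np.array([481,8.5,-.03])))
print('proj',proj(ci,(481.5,8.5,22)))
for d in o['m_mould']: print(at_z(ci,d['point'],0))
```

```text
clk 4.70 pos [486.9   7.2 199.9] th 1.543 wid 85.6 F [ 0.1 -0.1 -0.9] q [-0.02  0.44 -0.07  2.    0.05  0.7   1.42]
 -> d -0.0001 0.0012 0.0011  w 0.017 0.001 0.002  rows>=0.0 / 0.0
mould [([288.0, 166.0, 124.0, 159.0], 0.69, 17974), ([429.0, 344.0, 91.0, 70.0], 0.63, 673)]
mould [([287.0, 166.1], 0.91), ([123.3, 311.7], 0.68)]
(array([479.69 ,   9.083,  -0.025]), np.float64(0.01929175853729248))
(array([481.  ,   8.5 ,  -0.03]), np.float64(1.0))
proj [285.969 174.262]
[478.314   9.722   0.   ]
[ 644.483 -184.605   -0.   ]
```

View pics/w3.png

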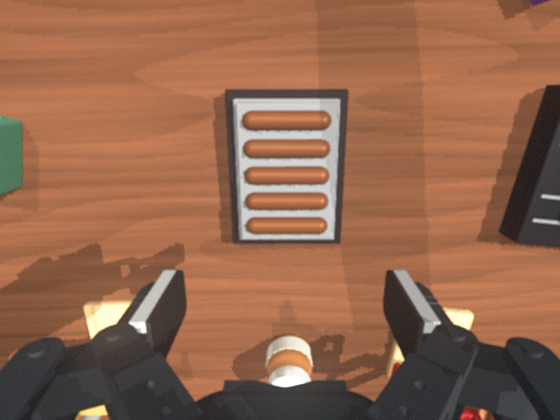

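Run:
```python
from look import *
plan((490.5,299.2,110),1.434)
```

```text
clk 4.85 pos [486.8   7.4 199.8] th 1.543 wid 85.1 F [-0.4 -0.1 -0.2] q [-0.02  0.44 -0.07  2.    0.05  0.7   1.42]
 -> d 0.1198 0.0058 0.3891  w 1.043 -0.000 0.001  rows>=4.9 / 1.0
```

Emit:
{"api": "servo_tool", "payload": {
  "rows": [
    {"dx":0.02,"dy":0.001,"dz":0.078,"wx":0,"wy":0,"wz":0,"fingers":0},
    {"dx":0.02,"dy":0.001,"dz":0.078,"wx":0,"wy":0,"wz":0,"fingers":0},
    {"dx":0.02,"dy":0.001,"dz":0.078,"wx":0,"wy":0,"wz":0,"fingers":0},
    {"dx":0.02,"dy":0.001,"dz":0.078,"wx":0,"wy":0,"wz":0,"fingers":0},
    {"dx":0.02,"dy":0.001,"dz":0.077,"wx":0,"wy":0,"wz":0,"fingers":0}
  ]
}}

```text
clock: 5.48
eef_pos: [490.7, 301.1, 124.3]
tool_rot: [-1.804, 1.57, -0.26]
force: [0.9, -0.2, -0.5]
width: 85.4
```

Emit:
{"api": "servo_tool", "payload": {
  "rows": [
    {"dx":0.02,"dy":0.001,"dz":0,"wx":1,"wy":0,"wz":0,"fingers":0},
    {"dx":0,"dy":0,"dz":0,"wx":0,"wy":0,"wz":0,"fingers":0},
    {"dx":0,"dy":0,"dz":0,"wx":0,"wy":0,"wz":0,"fingers":0}
  ]
}}

```text
clock: 5.85
eef_pos: [490.6, 298.1, 110.2]
tool_rot: [-2.229, 1.57, -0.79]
force: [-0.2, 0.6, 1.0]
width: 85.1
```

Run:
```python
from look import *
plan((490.5,299.2,35),1.434)
ci,o=look('w4.png',['lid'],['lid_rib'])
for d in o['lid'][:1]: print(fit([(ci,d['region'])],LID,np.array([490.5,299.2,-.14])))
for d in o['m_lid_rib'][:1]: print(at_z(ci,d['point'],54))
```

```text
clk 5.85 pos [490.6 298.1 110.2] th 1.439 wid 85.1 F [-0.2  0.6  1. ] q [-0.59  0.68 -0.02  1.84  0.02  0.62  0.83]
 -> d 0.1003 0.0003 0.0015  w 0.052 -0.005 0.006  rows>=1.2 / 0.1
lid [([288.0, 202.0, 177.0, 208.0], 0.67, 33416)]
lid_rib [([283.0, 225.8], 0.75)]
(array([489.413, 298.862,  -0.137]), np.float64(0.025873899459838867))
[488.86  297.076  54.   ]
```

View pics/w4.png

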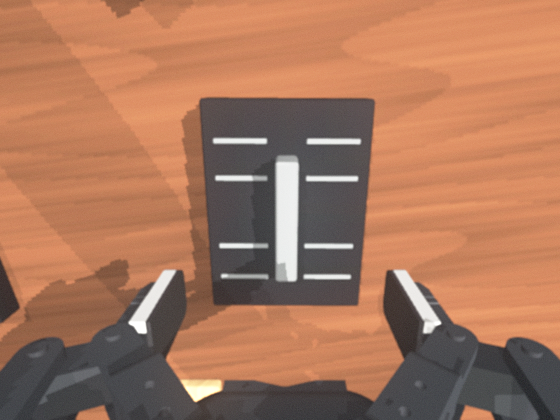

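Emit:
{"api": "servo_tool", "payload": {
  "rows": [
    {"dx":0.04,"dy":0,"dz":0.001,"wx":0,"wy":0,"wz":0,"fingers":0},
    {"dx":0.035,"dy":0,"dz":0,"wx":0,"wy":0,"wz":0,"fingers":0},
    {"dx":0.025,"dy":0,"dz":0,"wx":0,"wy":0,"wz":0,"fingers":0},
    {"dx":0,"dy":0,"dz":0,"wx":0,"wy":0,"wz":0,"fingers":0},
    {"dx":0,"dy":0,"dz":0,"wx":0,"wy":0,"wz":0,"fingers":0.4}
  ]
}}

```text
clock: 6.62
eef_pos: [490.9, 299.9, 35.6]
tool_rot: [-0.832, 1.569, 0.607]
force: [-0.1, -0.2, 0.1]
width: 69.3
```

Emit:
{"api": "servo_tool", "payload": {
  "rows": [
    {"dx":0,"dy":0,"dz":0,"wx":0,"wy":0,"wz":0,"fingers":0.6},
    {"dx":0,"dy":0,"dz":0,"wx":0,"wy":0,"wz":0,"fingers":0.75},
    {"dx":0,"dy":0,"dz":0,"wx":0,"wy":0,"wz":0,"fingers":1},
    {"dx":0,"dy":0,"dz":0,"wx":0,"wy":0,"wz":0,"fingers":1},
    {"dx":0,"dy":0,"dz":0,"wx":0,"wy":0,"wz":0,"fingers":1}
  ]
}}

```text
clock: 7.25
eef_pos: [490.5, 299.8, 35.4]
tool_rot: [-0.837, 1.57, 0.602]
force: [-1.3, -0.7, 5.8]
width: 12.5
```

Emit:
{"api": "servo_tool", "payload": {
  "rows": [
    {"dx":0,"dy":0,"dz":0,"wx":0,"wy":0,"wz":0,"fingers":1},
    {"dx":0,"dy":0,"dz":0,"wx":0,"wy":0,"wz":0,"fingers":1},
    {"dx":0,"dy":0,"dz":0,"wx":0,"wy":0,"wz":0,"fingers":1}
  ]
}}

```text
clock: 7.62
eef_pos: [490.5, 299.8, 35.4]
tool_rot: [-0.852, 1.57, 0.587]
force: [-0.7, -0.1, 6.4]
width: 12.7
```

Run:
```python
from look import *
plan((490.5,299.2,35),1.434)
look('w5.png')
```

```text
clk 7.62 pos [490.5 299.8  35.4] th 1.439 wid 12.7 F [-0.7 -0.1  6.4] q [-0.59  0.8  -0.01  1.87  0.02  0.47  0.82]
 -> d 0.0005 -0.0001 -0.0009  w 0.050 0.006 0.006  rows>=0.0 / 0.1
```

View pics/w5.png

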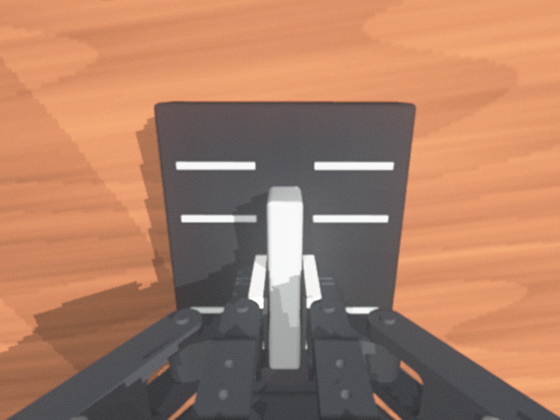

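Emit:
{"api": "servo_tool", "payload": {
  "rows": [
    {"dx":-0.01,"dy":0,"dz":0,"wx":0,"wy":0,"wz":0,"fingers":1},
    {"dx":-0.025,"dy":0,"dz":0,"wx":0,"wy":0,"wz":0,"fingers":1},
    {"dx":-0.035,"dy":0,"dz":0,"wx":0,"wy":0,"wz":0,"fingers":1},
    {"dx":-0.03,"dy":0,"dz":0,"wx":0,"wy":0,"wz":0,"fingers":1},
    {"dx":0,"dy":0,"dz":0,"wx":0,"wy":0,"wz":0,"fingers":1}
  ]
}}

```text
clock: 8.3
eef_pos: [491.5, 300.4, 112.1]
tool_rot: [-0.848, 1.566, 0.591]
force: [0.5, 0.1, -3.8]
width: 12.7
```

Run:
```python
from look import *
plan((480.3,9.6,110),1.543)
look('w6.png'); snap('scene','s6.png')
```

```text
clk 8.30 pos [491.5 300.4 112.1] th 1.439 wid 12.7 F [ 0.5  0.1 -3.8] q [-0.59  0.68 -0.02  1.84  0.02  0.62  0.83]
 -> d 0.0018 -0.0361 -0.3864  w -0.991 0.027 0.034  rows>=4.7 / 1.0
```

View pics/w6.png

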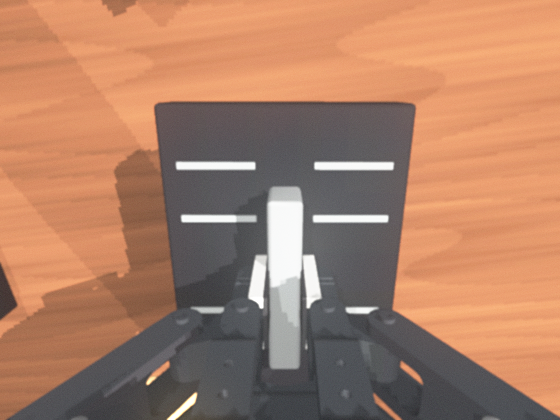

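Emit:
{"api": "servo_tool", "payload": {
  "rows": [
    {"dx":0,"dy":-0.003,"dz":-0.036,"wx":0,"wy":0,"wz":0,"fingers":1},
    {"dx":0,"dy":-0.006,"dz":-0.07,"wx":0,"wy":0,"wz":0,"fingers":1},
    {"dx":0,"dy":-0.007,"dz":-0.07,"wx":0,"wy":0,"wz":0,"fingers":1},
    {"dx":0,"dy":-0.007,"dz":-0.07,"wx":0,"wy":0,"wz":0,"fingers":1},
    {"dx":0,"dy":-0.007,"dz":-0.07,"wx":0,"wy":0,"wz":0,"fingers":1}
  ]
}}

```text
clock: 9.02
eef_pos: [480.6, 60.0, 108.9]
tool_rot: [1.908, 1.569, -2.936]
force: [1.6, -1.3, -3.2]
width: 12.5
```

Emit:
{"api": "servo_tool", "payload": {
  "rows": [
    {"dx":0,"dy":-0.004,"dz":-0.045,"wx":0,"wy":0,"wz":0,"fingers":1},
    {"dx":0,"dy":-0.002,"dz":-0.025,"wx":0,"wy":0,"wz":0,"fingers":1},
    {"dx":0,"dy":0,"dz":0,"wx":-0.5,"wy":0,"wz":0,"fingers":1},
    {"dx":0,"dy":0,"dz":0,"wx":-0.5,"wy":0,"wz":0,"fingers":1},
    {"dx":0,"dy":0,"dz":0,"wx":0,"wy":0,"wz":0,"fingers":1}
  ]
}}

```text
clock: 9.65
eef_pos: [479.0, 10.5, 109.6]
tool_rot: [0.403, 1.57, 1.95]
force: [0.6, -0.3, -3.6]
width: 12.7
```

Run:
```python
from look import *
plan((480.3,9.6,75),1.543)
look('w7.png'); im=snap('top','t7.png')[130:290,150:360]
cv2.imwrite('pics/t7z.png',cv2.cvtColor(cv2.resize(im,None,fx=3,fy=3,interpolation=2),4))
```

```text
clk 9.65 pos [479.   10.5 109.6] th 1.547 wid 12.7 F [ 0.6 -0.3 -3.6] q [-0.01  0.59 -0.1   2.09  0.13  0.47  1.34]
 -> d 0.0461 -0.0018 -0.0012  w 0.037 0.008 -0.004  rows>=0.6 / 0.0
```

View pics/w7.png

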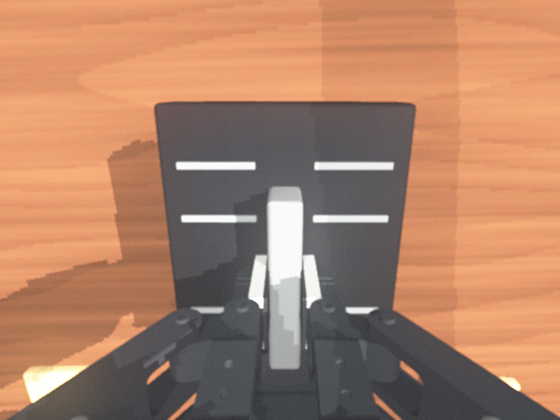

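View pics/t7z.png

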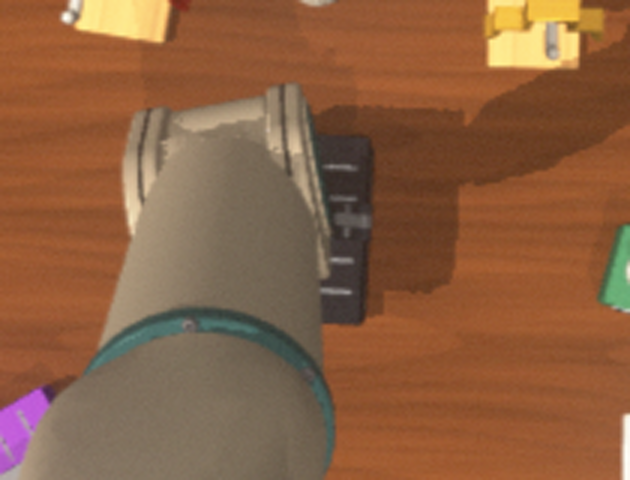

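Emit:
{"api": "servo_tool", "payload": {
  "rows": [
    {"dx":0.02,"dy":-0.0015,"dz":-0.001,"wx":0,"wy":0,"wz":0,"fingers":1},
    {"dx":0.016,"dy":0,"dz":0,"wx":0,"wy":0,"wz":0,"fingers":1},
    {"dx":0.01,"dy":0,"dz":0,"wx":0,"wy":0,"wz":0,"fingers":1},
    {"dx":0,"dy":0,"dz":0,"wx":0,"wy":0,"wz":0,"fingers":1}
  ]
}}

```text
clock: 10.25
eef_pos: [479.4, 8.3, 74.4]
tool_rot: [1.679, 1.569, -3.06]
force: [-0.1, 0.6, -3.2]
width: 12.3
```

Run:
```python
from look import *
plan((480.3,9.6,57.5),1.543)
snap('scene','s8.png')
im=cv2.imread('pics/s8.png')[190:300,260:390]
cv2.imwrite('pics/s8z.png',cv2.resize(im,None,fx=5,fy=5,interpolation=2))
```

```text
clk 10.25 pos [479.4   8.3  74.4] th 1.544 wid 12.3 F [-0.1  0.6 -3.2] q [-0.02  0.65 -0.09  2.11  0.14  0.38  1.33]
 -> d 0.0225 -0.0012 0.0018  w 0.011 -0.002 -0.019  rows>=0.3 / 0.0
```

View pics/s8z.png

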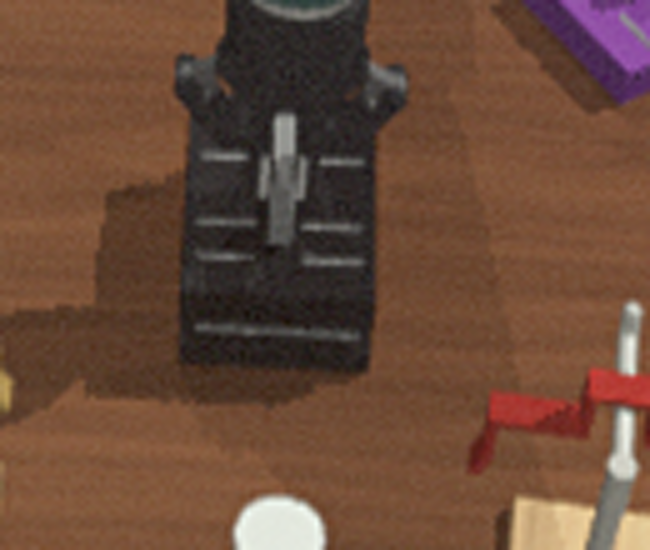

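Emit:
{"api": "servo_tool", "payload": {
  "rows": [
    {"dx":0.003,"dy":-0.001,"dz":0.0015,"wx":0,"wy":0,"wz":0,"fingers":1},
    {"dx":0.004,"dy":0,"dz":0,"wx":0,"wy":0,"wz":0,"fingers":1},
    {"dx":0.004,"dy":0,"dz":0,"wx":0,"wy":0,"wz":0,"fingers":1},
    {"dx":0,"dy":0,"dz":0,"wx":0,"wy":0,"wz":0,"fingers":1}
  ]
}}

```text
clock: 10.8
eef_pos: [480.7, 9.4, 66.9]
tool_rot: [1.654, 1.57, -3.085]
force: [0.9, -0.6, -2.5]
width: 12.2
```

Emit:
{"api": "servo_tool", "payload": {
  "rows": [
    {"dx":0.004,"dy":0,"dz":0,"wx":0,"wy":0,"wz":0,"fingers":1},
    {"dx":0.003,"dy":0,"dz":0,"wx":0,"wy":0,"wz":0,"fingers":1},
    {"dx":0,"dy":0,"dz":0,"wx":0,"wy":0,"wz":0,"fingers":1}
  ]
}}

```text
clock: 11.18
eef_pos: [480.7, 9.4, 61.6]
tool_rot: [1.68, 1.57, -3.06]
force: [0.4, 0.8, -4.2]
width: 12.0
```

Run:
```python
from look import *
plan((480.3,9.6,57.5),1.543)
```

```text
clk 11.18 pos [480.7   9.4  61.6] th 1.544 wid 12.0 F [ 0.4  0.8 -4.2] q [-0.02  0.68 -0.08  2.12  0.14  0.35  1.32]
 -> d 0.0054 0.0006 0.0002  w 0.010 -0.001 -0.005  rows>=0.1 / 0.0
```

Emit:
{"api": "servo_tool", "payload": {
  "rows": [
    {"dx":0.003,"dy":0,"dz":0,"wx":0,"wy":0,"wz":0,"fingers":1},
    {"dx":0.002,"dy":0,"dz":0,"wx":0,"wy":0,"wz":0,"fingers":1},
    {"dx":0.001,"dy":0,"dz":0,"wx":0,"wy":0,"wz":0,"fingers":1},
    {"dx":0,"dy":0,"dz":0,"wx":0,"wy":0,"wz":0,"fingers":1}
  ]
}}

```text
clock: 11.68
eef_pos: [480.8, 9.4, 57.4]
tool_rot: [1.886, 1.571, -2.853]
force: [-0.3, -0.3, -2.3]
width: 12.5
```

Run:
```python
from look import *
plan((480.3,9.6,57.5),1.543)
look('w9.png')
```

```text
clk 11.68 pos [480.8   9.4  57.4] th 1.544 wid 12.5 F [-0.3 -0.3 -2.3] q [-0.03  0.69 -0.08  2.12  0.15  0.34  1.32]
 -> d -0.0002 0.0007 0.0002  w 0.009 -0.001 -0.002  rows>=0.0 / 0.0
```

View pics/w9.png

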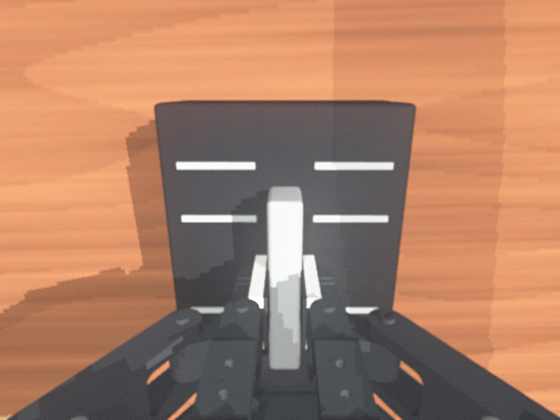

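Not quite seated (still −2.3 N); pressing a bit lower.

Emit:
{"api": "servo_tool", "payload": {
  "rows": [
    {"dx":0.001,"dy":0,"dz":0,"wx":0,"wy":0,"wz":0,"fingers":1},
    {"dx":0.001,"dy":0,"dz":0,"wx":0,"wy":0,"wz":0,"fingers":1},
    {"dx":0,"dy":0,"dz":0,"wx":0,"wy":0,"wz":0,"fingers":1}
  ]
}}

```text
clock: 12.1
eef_pos: [480.8, 9.5, 57.3]
tool_rot: [-1.83, 1.57, -0.286]
force: [-4.0, 1.0, 16.8]
width: 12.5
```

Run:
```python
from look import *
plan((480.3,9.6,57.5),1.543)
```

```text
clk 12.10 pos [480.8   9.5  57.3] th 1.544 wid 12.5 F [-4.   1.  16.8] q [-0.03  0.69 -0.08  2.12  0.15  0.34  1.32]
 -> d -0.0002 0.0007 0.0001  w 0.010 -0.002 0.006  rows>=0.0 / 0.0
```

Emit:
{"api": "servo_tool", "payload": {
  "rows": [
    {"dx":-0.001,"dy":0,"dz":0,"wx":0,"wy":0,"wz":0,"fingers":1},
    {"dx":0,"dy":0,"dz":0,"wx":0,"wy":0,"wz":0,"fingers":0.6},
    {"dx":0,"dy":0,"dz":0,"wx":0,"wy":0,"wz":0,"fingers":0.4},
    {"dx":0,"dy":0,"dz":0,"wx":0,"wy":0,"wz":0,"fingers":0},
    {"dx":0,"dy":0,"dz":0,"wx":0,"wy":0,"wz":0,"fingers":0}
  ]
}}

```text
clock: 12.72
eef_pos: [481.0, 9.4, 56.4]
tool_rot: [1.008, 1.571, 2.552]
force: [0.2, 0.6, 0.7]
width: 83.2
```

Emit:
{"api": "servo_tool", "payload": {
  "rows": [
    {"dx":0,"dy":0,"dz":0,"wx":0,"wy":0,"wz":0,"fingers":0},
    {"dx":0,"dy":0,"dz":0,"wx":0,"wy":0,"wz":0,"fingers":0},
    {"dx":-0.07,"dy":0,"dz":0,"wx":0,"wy":0,"wz":0,"fingers":0},
    {"dx":-0.08,"dy":0,"dz":0,"wx":0,"wy":0,"wz":0,"fingers":0},
    {"dx":-0.04,"dy":0,"dz":0,"wx":0,"wy":0,"wz":0,"fingers":0}
  ]
}}

```text
clock: 13.35
eef_pos: [482.0, 9.5, 201.9]
tool_rot: [-1.476, 1.567, 0.068]
force: [0.2, -0.6, -0.4]
width: 85.6
```

Run:
```python
from look import *
plan((480.3,9.6,200),1.543)
ci,o=look('w10.png',['lid'])
for d in o['lid'][:1]: print(fit([(ci,d['region'])],LID,np.array([480,9.2,-.025]),z=22))
ct=ctrl.camera_info('scene');snap('scene','s10.png');q=ctrl.silhouettes('lid','scene'); 
for d in q: print(d['extent'],fit([(ct,d['region'])],LID,np.array([480,9.2,-.025]),z=22))
im=cv2.imread('pics/s10.png')[190:300,260:390]
cv2.imwrite('pics/s10z.png',cv2.resize(im,None,fx=5,fy=5,interpolation=2))
```

```text
clk 13.35 pos [482.    9.5 201.9] th 1.544 wid 85.6 F [ 0.2 -0.6 -0.4] q [ 0.02  0.43 -0.14  2.01  0.09  0.7   1.37]
 -> d 0.0025 0.0023 0.0000  w 0.009 0.004 0.038  rows>=0.0 / 0.0
lid [([539.0, 6.0, 33.0, 12.0], 0.78, 245), ([286.0, 180.0, 137.0, 166.0], 0.77, 20963)]
(array([480.   ,   9.2  ,  -0.025]), np.float64(1.0))
[316.6, 236.1, 35.5, 51.5] (array([482.392,  10.474,  -0.029]), np.float64(0.042736828327178955))
[394.4, 188.6, 54.0, 41.7] (array([480.   ,   9.2  ,  -0.025]), np.float64(1.0))
```

View pics/s10z.png

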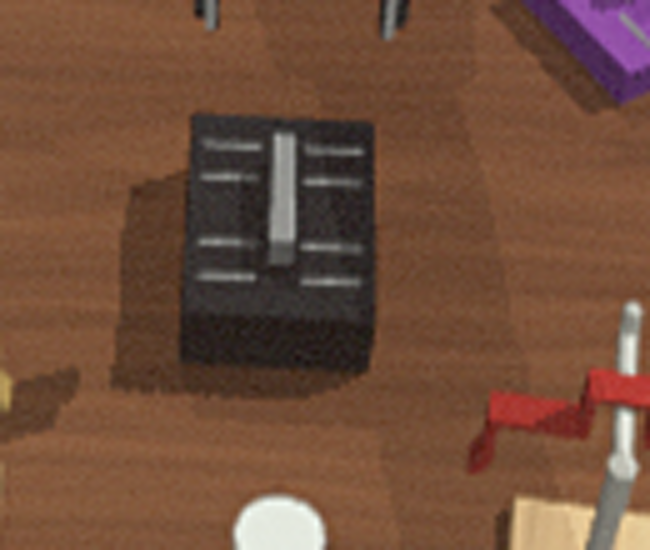

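View pics/w10.png

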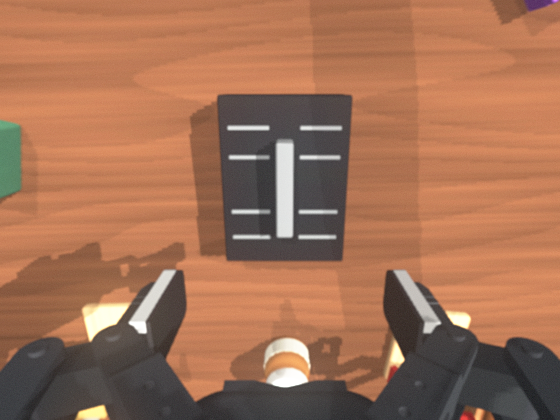

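Run:
```python
from look import *
ci=ctrl.camera_info('wrist'); R=np.array(ci['R']);t=np.array(ci['t'])
st=ctrl.read_state(); print('cam',-R.T@t,'tcp',st['eef_pos'],'axis',R[2])
o=ctrl.silhouettes('lid','wrist')
for d in o:
    if d['extent'][1]>100: print(fit([(ci,d['region'])],LID,np.array([480,9.2,-.025]),z=22))
import pickle
CI,D=pickle.load(open('sil0.pkl','rb'))
# clip fit: yaw via mask, z origin 123
CLIP=[box(18,130,0,6),box(18,40,6,38),box(18,6,-45,0,0,62),box(18,6,-45,0,0,-62),box(18,12,-45,-33,0,65),box(18,12,-45,-33,0,-65)]
for nm,obs in [('top',[(CI['top'],D['top','clip'][0]['region'])]),('scene',[(CI['scene'],D['scene','clip'][0]['region'])]),('both',[(CI['top'],D['top','clip'][0]['region']),(CI['scene'],D['scene','clip'][0]['region'])])]:
    print(nm,fit(obs,CLIP,np.array([663,173,-.16]),z=123))
plan((600,175,300),1.41)
```

```text
cam [400.286  11.139 340.393] tcp [480.81    9.327 199.162] axis [ 0.313 -0.008 -0.95 ]
(array([477.944,   9.254,  -0.019]), np.float64(0.03481179475784302))
top (array([675.813, 174.605,  -0.144]), np.float64(0.1182096004486084))
scene (array([674.826, 175.808,  -0.135]), np.float64(0.3442424535751343))
both (array([675.523, 175.168,  -0.142]), np.float64(0.2370496392250061))
clk 13.60 pos [480.2   9.3 198.4] th 1.544 wid 85.5 F [-0.1 -0.2  0. ] q [ 0.02  0.44 -0.14  2.01  0.09  0.7   1.37]
 -> d -0.1358 -0.1535 0.2251  w 1.279 -0.003 -0.012  rows>=3.7 / 1.3
```

Run:
```python
from look import *
plan((655,175,260),1.42)
```

```text
clk 13.60 pos [480.2   9.3 198.4] th 1.544 wid 85.5 F [-0.1 -0.2  0. ] q [ 0.02  0.44 -0.14  2.01  0.09  0.7   1.37]
 -> d -0.0825 -0.2269 0.2271  w 1.183 -0.003 -0.012  rows>=4.0 / 1.2
```

Emit:
{"api": "servo_tool", "payload": {
  "rows": [
    {"dx":-0.04,"dy":-0.03,"dz":0.03,"wx":0,"wy":0,"wz":0,"fingers":0},
    {"dx":-0.022,"dy":-0.05,"dz":0.05,"wx":0,"wy":0,"wz":0,"fingers":0},
    {"dx":-0.02,"dy":-0.05,"dz":0.05,"wx":0,"wy":0,"wz":0,"fingers":0},
    {"dx":0,"dy":-0.05,"dz":0.05,"wx":0,"wy":0,"wz":0,"fingers":0},
    {"dx":0,"dy":-0.047,"dz":0.047,"wx":0,"wy":0,"wz":0,"fingers":0}
  ]
}}

```text
clock: 14.22
eef_pos: [656.1, 176.2, 258.2]
tool_rot: [1.928, 1.568, -2.811]
force: [-0.0, 0.1, -0.0]
width: 85.4
```

Emit:
{"api": "servo_tool", "payload": {
  "rows": [
    {"dx":0,"dy":0,"dz":0,"wx":0.6,"wy":0,"wz":0,"fingers":0},
    {"dx":0,"dy":0,"dz":0,"wx":0.6,"wy":0,"wz":0,"fingers":0},
    {"dx":0,"dy":0,"dz":0,"wx":0,"wy":0,"wz":0,"fingers":0},
    {"dx":0,"dy":0,"dz":0,"wx":0,"wy":0,"wz":0,"fingers":0}
  ]
}}

```text
clock: 14.72
eef_pos: [655.2, 174.9, 259.3]
tool_rot: [2.019, 1.569, -2.845]
force: [-0.5, -0.2, -0.1]
width: 85.2
```

```bash
cat >> look.py <<'E'
CLIP=[box(18,130,0,6),box(18,40,6,38),box(18,6,-45,0,0,62),box(18,6,-45,0,0,-62),box(18,12,-45,-33,0,65),box(18,12,-45,-33,0,-65)]
E
python3 - <<'E'
from look import *
plan((675,175,180),1.42)
ci,o=look('w11.png',['clip'],['clip_arch','hook_tip'])
for d in o['clip'][:2]: print(d['conf'],fit([(ci,d['region'])],CLIP,np.array([675,175,-.15]),z=123))
for d in o['m_clip_arch']: print('arch',at_z(ci,d['point'],161))
for d in o['m_hook_tip']: print('hook',at_z(ci,d['point'],168))
for x in (663,669,675): print(x,proj(ci,(x,175,161)))
E
```

```text
clk 14.72 pos [655.2 174.9 259.3] th 1.419 wid 85.2 F [-0.5 -0.2 -0.1] q [-0.24  0.65 -0.11  1.39  0.07  1.11  1.06]
 -> d 0.1056 -0.0263 0.0042  w -0.006 -0.009 -0.018  rows>=1.3 / 0.0
clip [([290.0, 214.0, 158.0, 49.0], 0.57, 4209), ([87.0, 55.0, 153.0, 107.0], 0.32, 12819)]
clip_arch [([282.9, 229.7], 0.59)]
hook_tip []
0.57 (array([672.987, 174.497,  -0.135]), np.float64(0.14281100034713745))
0.32 (array([675.  , 175.  ,  -0.15]), np.float64(1.0))
arch [672.919 170.603 161.   ]
663 [286.733 216.575]
669 [287.931 224.053]
675 [289.112 231.425]
```

View pics/w11.png

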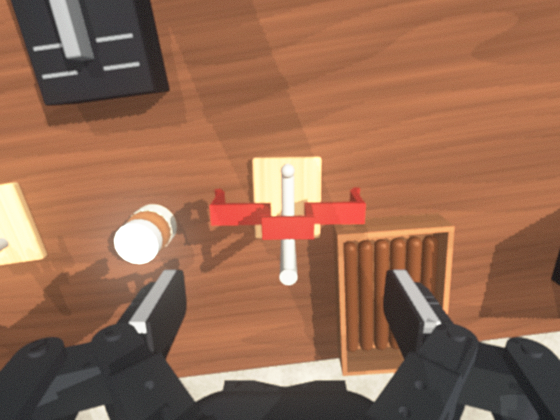

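Emit:
{"api": "servo_tool", "payload": {
  "rows": [
    {"dx":0.03,"dy":-0.025,"dz":0.004,"wx":0,"wy":0,"wz":0,"fingers":0},
    {"dx":0.05,"dy":0,"dz":0,"wx":0,"wy":0,"wz":0,"fingers":0},
    {"dx":0.01,"dy":0,"dz":0,"wx":0,"wy":0,"wz":0,"fingers":0},
    {"dx":0,"dy":0,"dz":0,"wx":0,"wy":0,"wz":0,"fingers":0}
  ]
}}

```text
clock: 15.42
eef_pos: [674.6, 175.2, 193.3]
tool_rot: [1.447, 1.571, 2.866]
force: [-0.6, 0.9, 0.4]
width: 85.5
```

Run:
```python
from look import *
plan((674,174.8,134),1.42)
ci,o=look('w12.png',[],['clip_arch'])
for d in o['m_clip_arch']: print('arch',at_z(ci,d['point'],161))
```

```text
clk 15.43 pos [674.6 175.2 193.3] th 1.419 wid 85.5 F [-0.6  0.9  0.4] q [-0.24  0.74 -0.1   1.41  0.08  1.    1.06]
 -> d 0.0791 0.0007 -0.0007  w -0.014 0.000 -0.003  rows>=0.9 / 0.0
clip_arch [([280.6, 239.4], 0.87)]
arch [671.207 173.316 161.   ]
```

View pics/w12.png

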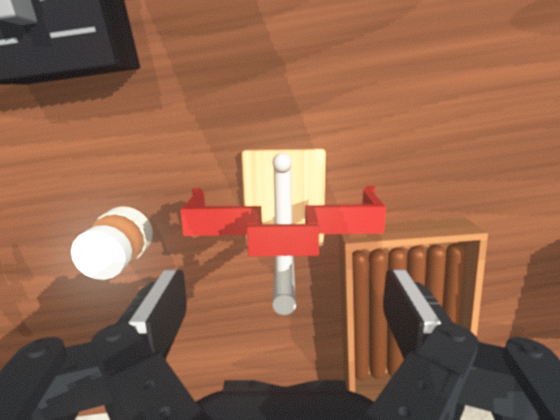

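Emit:
{"api": "servo_tool", "payload": {
  "rows": [
    {"dx":0.035,"dy":0.002,"dz":-0.001,"wx":0,"wy":0,"wz":0,"fingers":0},
    {"dx":0.03,"dy":0,"dz":0,"wx":0,"wy":0,"wz":0,"fingers":0},
    {"dx":0.014,"dy":0,"dz":0,"wx":0,"wy":0,"wz":0,"fingers":0},
    {"dx":0,"dy":0,"dz":0,"wx":0,"wy":0,"wz":0,"fingers":0},
    {"dx":0,"dy":0,"dz":0,"wx":0,"wy":0,"wz":0,"fingers":0.35}
  ]
}}

```text
clock: 16.15
eef_pos: [674.0, 175.0, 135.2]
tool_rot: [-1.109, 1.568, 0.309]
force: [0.2, -0.1, 0.7]
width: 69.8
```

Run:
```python
from look import *
plan((674,174.8,134),1.42)
look('w13.png')
```

```text
clk 16.15 pos [674.  175.  135.2] th 1.418 wid 69.8 F [ 0.2 -0.1  0.7] q [-0.24  0.8  -0.1   1.46  0.09  0.89  1.05]
 -> d 0.0016 -0.0001 -0.0002  w -0.016 0.010 0.020  rows>=0.0 / 0.0
```

View pics/w13.png

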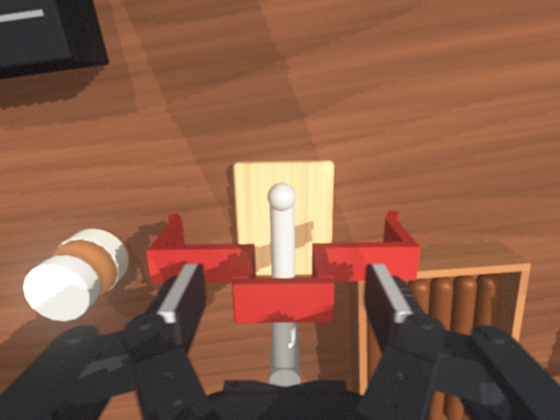

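Emit:
{"api": "servo_tool", "payload": {
  "rows": [
    {"dx":0,"dy":0,"dz":0,"wx":0,"wy":0,"wz":0,"fingers":0.45},
    {"dx":0,"dy":0,"dz":0,"wx":0,"wy":0,"wz":0,"fingers":0.55},
    {"dx":0,"dy":0,"dz":0,"wx":0,"wy":0,"wz":0,"fingers":0.7},
    {"dx":0,"dy":0,"dz":0,"wx":0,"wy":0,"wz":0,"fingers":1},
    {"dx":0,"dy":0,"dz":0,"wx":0,"wy":0,"wz":0,"fingers":1}
  ]
}}

```text
clock: 16.82
eef_pos: [673.4, 174.8, 134.7]
tool_rot: [-1.04, 1.57, 0.378]
force: [-2.6, -0.2, 5.9]
width: 39.0
```

Emit:
{"api": "servo_tool", "payload": {
  "rows": [
    {"dx":0,"dy":0,"dz":0,"wx":0,"wy":0,"wz":0,"fingers":1},
    {"dx":0,"dy":0,"dz":0,"wx":0,"wy":0,"wz":0,"fingers":1},
    {"dx":0,"dy":0,"dz":0,"wx":0,"wy":0,"wz":0,"fingers":1}
  ]
}}

```text
clock: 17.2
eef_pos: [673.4, 174.9, 134.7]
tool_rot: [-1.05, 1.57, 0.368]
force: [-1.2, -0.2, 5.4]
width: 39.0
```

Run:
```python
from look import *
plan((674,174.8,134),1.42)
look('w14.png')
```

```text
clk 17.20 pos [673.4 174.9 134.7] th 1.418 wid 39.0 F [-1.2 -0.2  5.4] q [-0.24  0.8  -0.1   1.46  0.09  0.89  1.05]
 -> d 0.0009 -0.0008 0.0000  w -0.015 0.005 0.009  rows>=0.0 / 0.0
```

View pics/w14.png

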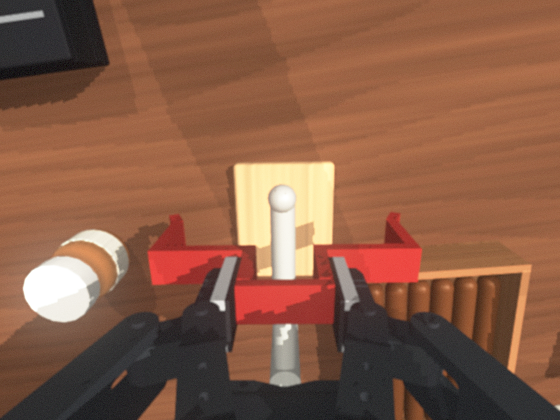

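Emit:
{"api": "servo_tool", "payload": {
  "rows": [
    {"dx":-0.008,"dy":0,"dz":0,"wx":0,"wy":0,"wz":0,"fingers":1},
    {"dx":-0.015,"dy":0,"dz":0,"wx":0,"wy":0,"wz":0,"fingers":1},
    {"dx":-0.015,"dy":0,"dz":0,"wx":0,"wy":0,"wz":0,"fingers":1},
    {"dx":0,"dy":0,"dz":0,"wx":0,"wy":0,"wz":0,"fingers":1}
  ]
}}

```text
clock: 17.75
eef_pos: [674.0, 174.9, 163.9]
tool_rot: [-1.135, 1.568, 0.284]
force: [0.0, 1.5, -1.0]
width: 39.1
```

Run:
```python
from look import *
plan((674,174.8,134),1.42)
look('w15.png')
im=snap('scene','s15.png')[180:330,300:450]
cv2.imwrite('pics/s15z.png',cv2.cvtColor(cv2.resize(im,None,fx=4,fy=4,interpolation=2),4))
```

```text
clk 17.75 pos [674.  174.9 163.9] th 1.418 wid 39.1 F [ 0.   1.5 -1. ] q [-0.24  0.77 -0.1   1.44  0.09  0.94  1.06]
 -> d 0.0398 0.0001 -0.0002  w -0.016 0.011 0.024  rows>=0.5 / 0.0
```

View pics/s15z.png

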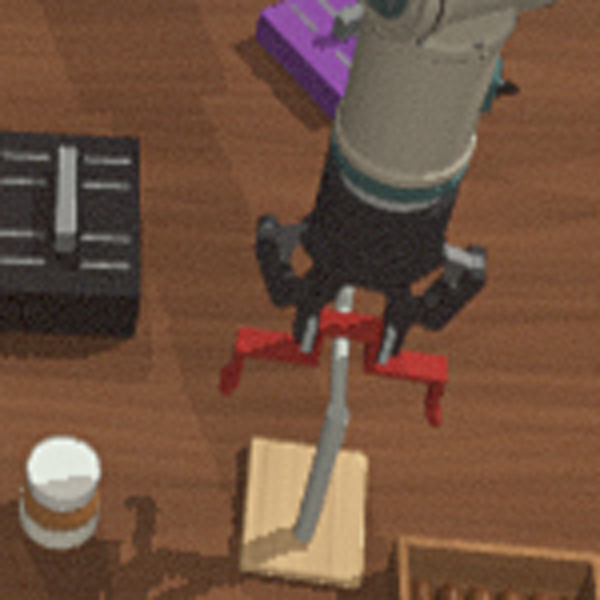

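View pics/w15.png

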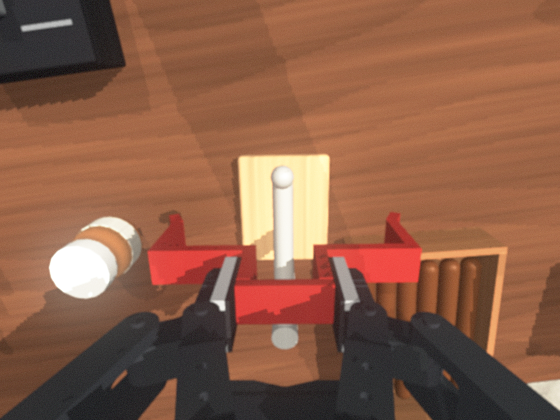

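Emit:
{"api": "servo_tool", "payload": {
  "rows": [
    {"dx":0,"dy":0.03,"dz":0,"wx":0,"wy":0,"wz":0,"fingers":1},
    {"dx":0,"dy":0.045,"dz":0,"wx":0,"wy":0,"wz":0,"fingers":1},
    {"dx":0,"dy":0.045,"dz":0,"wx":0,"wy":0,"wz":0,"fingers":1},
    {"dx":0,"dy":0.02,"dz":0,"wx":0,"wy":0,"wz":0,"fingers":1},
    {"dx":0,"dy":0,"dz":0,"wx":0,"wy":0,"wz":0,"fingers":1}
  ]
}}

```text
clock: 18.48
eef_pos: [568.1, 191.0, 162.2]
tool_rot: [1.843, 1.57, -3.02]
force: [1.1, -0.2, -0.7]
width: 39.2
```

Run:
```python
from look import *
plan((480,9.5,170),1.543)
look('w16.png')
```

```text
clk 18.48 pos [568.1 191.  162.2] th 1.420 wid 39.2 F [ 1.1 -0.2 -0.7] q [-0.31  0.64 -0.1   1.73  0.09  0.78  0.97]
 -> d -0.0102 0.0798 -0.2569  w -1.177 -0.002 -0.011  rows>=3.2 / 1.2
```

View pics/w16.png

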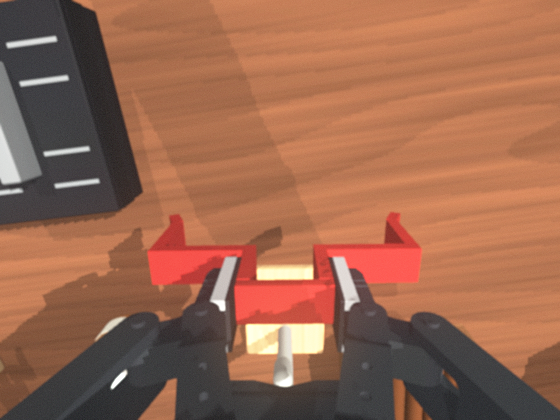

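Emit:
{"api": "servo_tool", "payload": {
  "rows": [
    {"dx":-0.004,"dy":0.012,"dz":-0.038,"wx":0,"wy":0,"wz":0,"fingers":1},
    {"dx":-0.004,"dy":0.02,"dz":-0.064,"wx":0,"wy":0,"wz":0,"fingers":1},
    {"dx":-0.002,"dy":0.02,"dz":-0.065,"wx":0,"wy":0,"wz":0,"fingers":1},
    {"dx":0,"dy":0.018,"dz":-0.06,"wx":0,"wy":0,"wz":0,"fingers":1},
    {"dx":0,"dy":0.01,"dz":-0.03,"wx":0,"wy":0,"wz":0,"fingers":1}
  ]
}}

```text
clock: 19.15
eef_pos: [480.5, 5.7, 169.8]
tool_rot: [-2.978, 1.569, -1.564]
force: [0.3, -0.1, -1.8]
width: 39.0
```

Emit:
{"api": "servo_tool", "payload": {
  "rows": [
    {"dx":0,"dy":0,"dz":0,"wx":-0.6,"wy":0,"wz":0,"fingers":1},
    {"dx":0,"dy":0,"dz":0,"wx":-0.58,"wy":0,"wz":0,"fingers":1},
    {"dx":0,"dy":0,"dz":0,"wx":0,"wy":0,"wz":0,"fingers":1},
    {"dx":0,"dy":0,"dz":0,"wx":0,"wy":0,"wz":0,"fingers":1}
  ]
}}

```text
clock: 19.65
eef_pos: [481.3, 8.9, 169.7]
tool_rot: [-1.633, 1.57, -0.093]
force: [-0.3, 0.1, -1.3]
width: 39.2
```

Run:
```python
from look import *
plan((480,9.5,120),1.543)
ci,o=look('w17.png')
print('lid rib ends', [proj(ci,(480-0.78*0+s*40,9.4-s*40*.025,76)).round(1) for s in (-1,1)])
im=snap('scene','s17.png')[150:300,240:400]
cv2.imwrite('pics/s17z.png',cv2.cvtColor(cv2.resize(im,None,fx=4,fy=4,interpolation=2),4))
```

```text
clk 19.65 pos [481.3   8.9 169.7] th 1.540 wid 39.2 F [-0.3  0.1 -1.3] q [ 0.03  0.49 -0.16  2.04  0.12  0.62  1.33]
 -> d 0.0663 0.0017 0.0007  w -0.025 -0.000 0.003  rows>=0.8 / 0.0
lid rib ends [array([285.2, 151.2]), array([285.7, 257. ])]
```

View pics/w17.png

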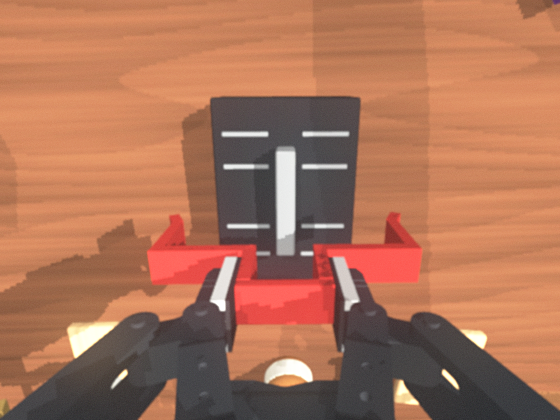

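View pics/s17z.png

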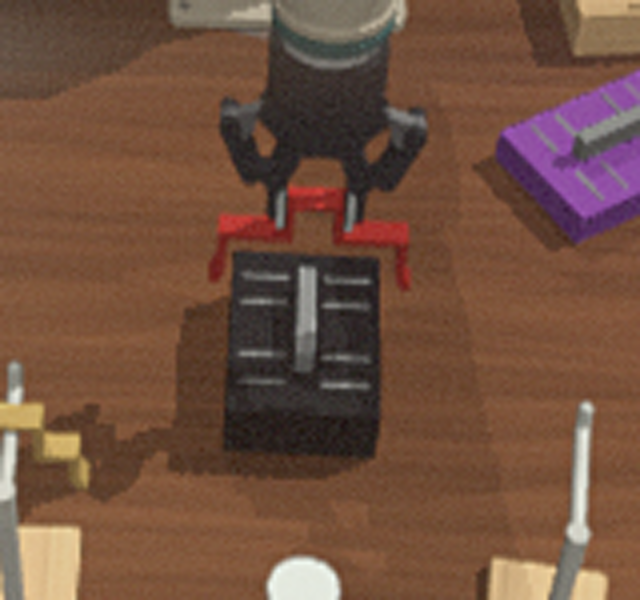

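Emit:
{"api": "servo_tool", "payload": {
  "rows": [
    {"dx":0.03,"dy":0.001,"dz":0.001,"wx":0,"wy":0,"wz":0,"fingers":1},
    {"dx":0.03,"dy":0,"dz":0,"wx":0,"wy":0,"wz":0,"fingers":1},
    {"dx":0.012,"dy":0,"dz":0,"wx":0,"wy":0,"wz":0,"fingers":1},
    {"dx":0,"dy":0,"dz":0,"wx":0,"wy":0,"wz":0,"fingers":1},
    {"dx":0,"dy":0,"dz":0,"wx":0,"wy":0,"wz":0,"fingers":1}
  ]
}}

```text
clock: 20.38
eef_pos: [480.5, 10.1, 116.4]
tool_rot: [-1.479, 1.57, 0.063]
force: [0.2, 0.2, -1.7]
width: 39.3
```

Run:
```python
from look import *
plan((480.5,9.5,64),1.543)
ci,o=look('w18.png')
im=snap('scene','s18.png')[170:300,240:400]
cv2.imwrite('pics/s18z.png',cv2.cvtColor(cv2.resize(im,None,fx=4.5,fy=4.5,interpolation=2),4))
```

```text
clk 20.38 pos [480.5  10.1 116.4] th 1.542 wid 39.3 F [ 0.2  0.2 -1.7] q [ 0.01  0.58 -0.13  2.09  0.15  0.49  1.31]
 -> d 0.0699 0.0001 -0.0008  w -0.010 0.001 0.012  rows>=0.8 / 0.0
```

View pics/w18.png

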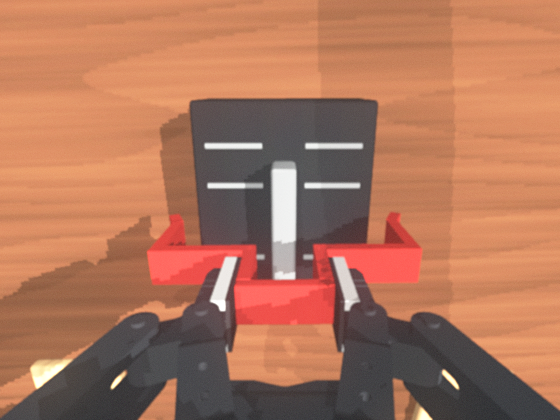

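View pics/s18z.png

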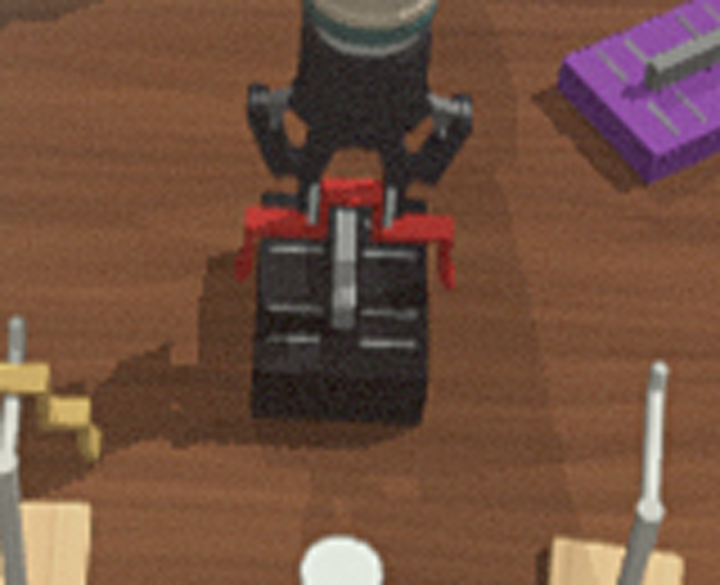

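Emit:
{"api": "servo_tool", "payload": {
  "rows": [
    {"dx":0.008,"dy":0,"dz":-0.0007,"wx":0,"wy":0,"wz":0,"fingers":1},
    {"dx":0.008,"dy":0,"dz":0,"wx":0,"wy":0,"wz":0,"fingers":1},
    {"dx":0.008,"dy":0,"dz":0,"wx":0,"wy":0,"wz":0,"fingers":1},
    {"dx":0,"dy":0,"dz":0,"wx":0,"wy":0,"wz":0,"fingers":1}
  ]
}}

```text
clock: 20.98
eef_pos: [479.5, 9.4, 97.1]
tool_rot: [1.644, 1.569, -3.097]
force: [-0.6, -0.9, -1.5]
width: 39.2
```

Run:
```python
from look import *
plan((480.5,9.5,64),1.543)
ci,o=look('w19.png')
im=snap('scene','s19.png')[170:300,240:400]
cv2.imwrite('pics/s19z.png',cv2.cvtColor(cv2.resize(im,None,fx=4.5,fy=4.5,interpolation=2),4))
```

```text
clk 20.98 pos [479.5   9.4  97.1] th 1.542 wid 39.2 F [-0.6 -0.9 -1.5] q [ 0.    0.61 -0.12  2.1   0.16  0.44  1.3 ]
 -> d 0.0442 -0.0014 0.0001  w -0.010 -0.001 -0.013  rows>=0.5 / 0.0
```

View pics/s19z.png

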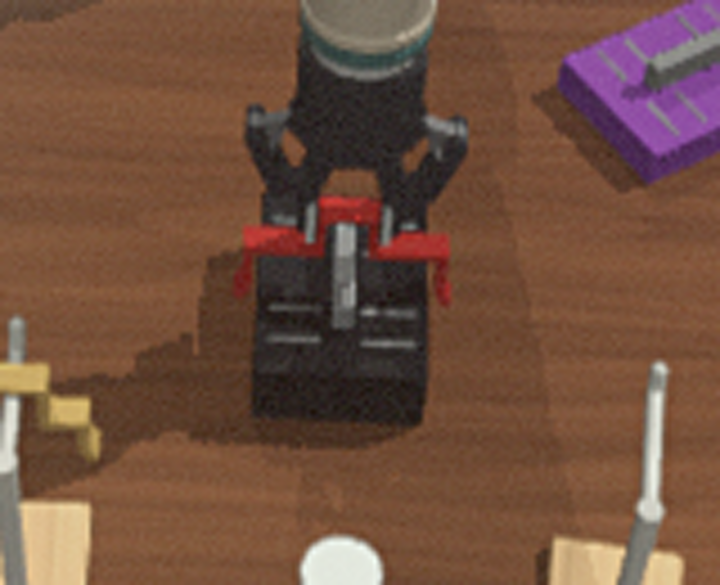

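No contact, legs straddling both sides. Continuing down.

Emit:
{"api": "servo_tool", "payload": {
  "rows": [
    {"dx":0.007,"dy":-0.001,"dz":0,"wx":0,"wy":0,"wz":0,"fingers":1},
    {"dx":0.008,"dy":0,"dz":0,"wx":0,"wy":0,"wz":0,"fingers":1},
    {"dx":0.008,"dy":0,"dz":0,"wx":0,"wy":0,"wz":0,"fingers":1},
    {"dx":0.007,"dy":0,"dz":0,"wx":0,"wy":0,"wz":0,"fingers":1},
    {"dx":0,"dy":0,"dz":0,"wx":0,"wy":0,"wz":0,"fingers":1}
  ]
}}

```text
clock: 21.7
eef_pos: [480.3, 9.4, 74.8]
tool_rot: [1.675, 1.57, -3.067]
force: [-0.2, 0.0, -0.8]
width: 38.9
```

Run:
```python
from look import *
plan((480.5,9.5,64),1.543)
```

```text
clk 21.70 pos [480.3   9.4  74.8] th 1.542 wid 38.9 F [-0.2  0.  -0.8] q [-0.01  0.65 -0.11  2.11  0.17  0.39  1.29]
 -> d 0.0144 -0.0003 0.0001  w -0.010 -0.001 -0.010  rows>=0.2 / 0.0
```

Emit:
{"api": "servo_tool", "payload": {
  "rows": [
    {"dx":0.006,"dy":0,"dz":0,"wx":0,"wy":0,"wz":0,"fingers":1},
    {"dx":0.005,"dy":0,"dz":0,"wx":0,"wy":0,"wz":0,"fingers":1},
    {"dx":0.002,"dy":0,"dz":0,"wx":0,"wy":0,"wz":0,"fingers":1},
    {"dx":0,"dy":0,"dz":0,"wx":0,"wy":0,"wz":0,"fingers":1}
  ]
}}

```text
clock: 22.2
eef_pos: [480.6, 9.4, 65.4]
tool_rot: [1.621, 1.571, -3.12]
force: [-0.3, 0.7, -2.0]
width: 39.0
```

Emit:
{"api": "servo_tool", "payload": {
  "rows": [
    {"dx":0.001,"dy":0,"dz":0,"wx":0,"wy":0,"wz":0,"fingers":1},
    {"dx":0.001,"dy":0,"dz":0,"wx":0,"wy":0,"wz":0,"fingers":1},
    {"dx":0,"dy":0,"dz":0,"wx":0,"wy":0,"wz":0,"fingers":1}
  ]
}}

```text
clock: 22.58
eef_pos: [480.7, 9.4, 64.0]
tool_rot: [1.554, 1.571, 3.096]
force: [-0.1, 0.2, -1.3]
width: 39.1
```

Emit:
{"api": "servo_tool", "payload": {
  "rows": [
    {"dx":0.001,"dy":0,"dz":0,"wx":0,"wy":0,"wz":0,"fingers":1},
    {"dx":0.001,"dy":0,"dz":0,"wx":0,"wy":0,"wz":0,"fingers":1},
    {"dx":0,"dy":0,"dz":0,"wx":0,"wy":0,"wz":0,"fingers":1}
  ]
}}

```text
clock: 22.95
eef_pos: [480.8, 9.4, 63.7]
tool_rot: [-1.836, 1.57, -0.294]
force: [-3.0, 1.1, 12.9]
width: 39.1
```

Run:
```python
from look import *
plan((480.5,9.5,64),1.543)
ci,o=look('w20.png')
im=snap('scene','s20.png')[170:300,240:400]
cv2.imwrite('pics/s20z.png',cv2.cvtColor(cv2.resize(im,None,fx=4.5,fy=4.5,interpolation=2),4))
```

```text
clk 22.95 pos [480.8   9.4  63.7] th 1.542 wid 39.1 F [-3.   1.1 12.9] q [-0.01  0.68 -0.1   2.12  0.18  0.36  1.29]
 -> d -0.0003 0.0004 0.0001  w -0.011 -0.002 0.007  rows>=0.0 / 0.0
```

View pics/s20z.png

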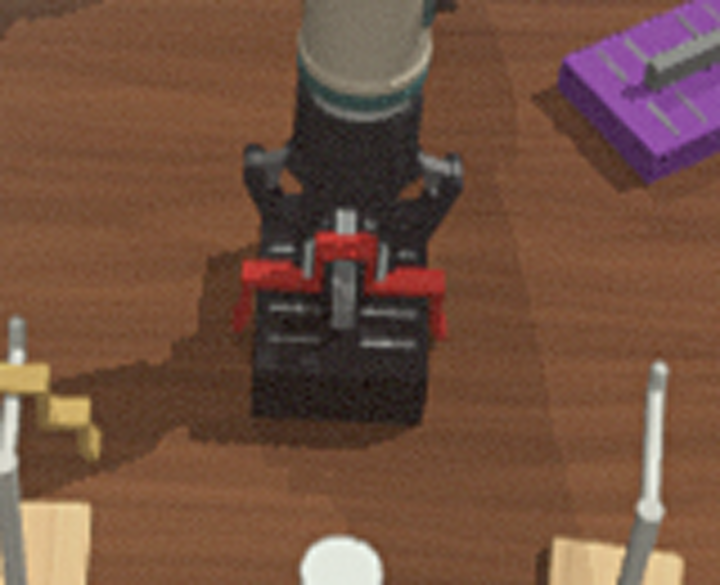

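View pics/w20.png

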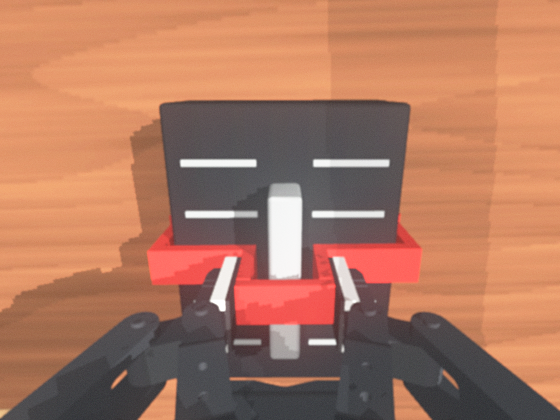

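Emit:
{"api": "servo_tool", "payload": {
  "rows": [
    {"dx":-0.001,"dy":0,"dz":0,"wx":0,"wy":0,"wz":0,"fingers":1},
    {"dx":0,"dy":0,"dz":0,"wx":0,"wy":0,"wz":0,"fingers":0.4},
    {"dx":0,"dy":0,"dz":0,"wx":0,"wy":0,"wz":0,"fingers":0.2},
    {"dx":0,"dy":0,"dz":0,"wx":0,"wy":0,"wz":0,"fingers":0.1},
    {"dx":0,"dy":0,"dz":0,"wx":0,"wy":0,"wz":0,"fingers":0.1}
  ]
}}

```text
clock: 23.68
eef_pos: [480.7, 9.4, 63.2]
tool_rot: [1.351, 1.571, 2.893]
force: [-0.3, 0.1, -0.4]
width: 77.0
```

Emit:
{"api": "servo_tool", "payload": {
  "rows": [
    {"dx":0,"dy":0,"dz":0,"wx":0,"wy":0,"wz":0,"fingers":0.1},
    {"dx":-0.03,"dy":0,"dz":0,"wx":0,"wy":0,"wz":0,"fingers":0.1},
    {"dx":-0.07,"dy":0,"dz":0,"wx":0,"wy":0,"wz":0,"fingers":0.1},
    {"dx":-0.08,"dy":0,"dz":0,"wx":0,"wy":0,"wz":0,"fingers":0},
    {"dx":0,"dy":0,"dz":0,"wx":0,"wy":0,"wz":0,"fingers":0}
  ]
}}

```text
clock: 24.3
eef_pos: [483.7, 9.7, 202.5]
tool_rot: [-1.487, 1.561, 0.055]
force: [0.7, -0.7, -0.3]
width: 85.8
```

Run:
```python
from look import *
plan((455,-280,180),1.4)
ci,o=look('w21.png',['clip','lid'])
for d in o['clip'][:2]: print(d['conf'],fit([(ci,d['region'])],CLIP,np.array([479,9.4,-.025]),z=52))
im=snap('scene','s21.png')[170:300,240:400]
cv2.imwrite('pics/s21z.png',cv2.cvtColor(cv2.resize(im,None,fx=4.5,fy=4.5,interpolation=2),4))
```

```text
clk 24.30 pos [483.7   9.7 202.5] th 1.542 wid 85.8 F [ 0.7 -0.7 -0.3] q [ 0.05  0.43 -0.18  2.01  0.12  0.7   1.34]
 -> d 0.0294 0.0274 -0.3872  w 1.354 0.014 0.089  rows>=4.7 / 1.4
clip [([284.0, 184.0, 156.0, 43.0], 0.82, 3696)]
lid [([287.0, 175.0, 140.0, 166.0], 0.76, 17898), ([12.0, 156.0, 21.0, 76.0], 0.6, 1511), ([538.0, 3.0, 22.0, 6.0], 0.47, 127)]
0.82 (array([480.246,   9.055,  -0.015]), np.float64(0.15037423372268677))
```

View pics/s21z.png

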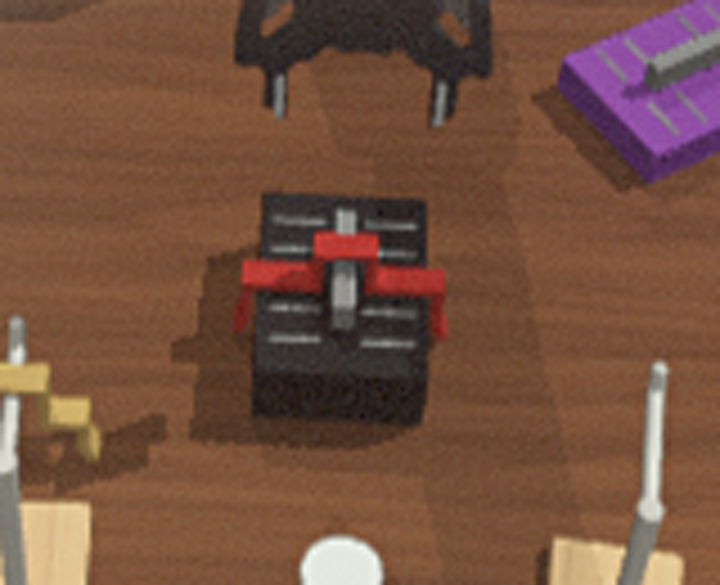

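View pics/w21.png

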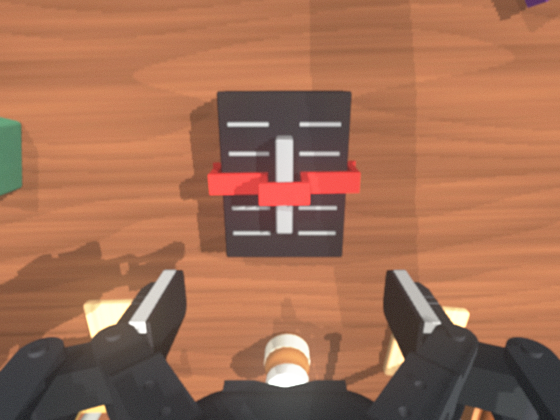

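Emit:
{"api": "servo_tool", "payload": {
  "rows": [
    {"dx":0,"dy":0.005,"dz":-0.076,"wx":0,"wy":0,"wz":0,"fingers":1},
    {"dx":0,"dy":0.006,"dz":-0.08,"wx":0,"wy":0,"wz":0,"fingers":1},
    {"dx":0,"dy":0.006,"dz":-0.08,"wx":0,"wy":0,"wz":0,"fingers":1},
    {"dx":0.015,"dy":0.006,"dz":-0.08,"wx":0,"wy":0,"wz":0,"fingers":1},
    {"dx":0.015,"dy":0.004,"dz":-0.071,"wx":0,"wy":0,"wz":0,"fingers":1}
  ]
}}

```text
clock: 25.12
eef_pos: [450.6, -281.9, 173.8]
tool_rot: [1.145, 1.568, 2.686]
force: [1.1, 0.5, -0.2]
width: 0.4
```

Emit:
{"api": "servo_tool", "payload": {
  "rows": [
    {"dx":0,"dy":0,"dz":0,"wx":0,"wy":0,"wz":0,"fingers":1},
    {"dx":0,"dy":0,"dz":0,"wx":0,"wy":0,"wz":0,"fingers":1},
    {"dx":0,"dy":0,"dz":0,"wx":0,"wy":0,"wz":0,"fingers":1}
  ]
}}

```text
clock: 25.5
eef_pos: [452.3, -278.2, 175.3]
tool_rot: [0.569, 1.569, 2.114]
force: [-0.2, 1.2, -0.4]
width: -0.0
```

Run:
```python
from look import *
plan((455,-280,120),1.542)
ci,o=look('w22.png',[],['plunger_top'])
for d in o['m_plunger_top']: print(at_z(ci,d['point'],68))
im=cv2.cvtColor(cv2.imread('pics/w22.png'),cv2.COLOR_BGR2HSV)
m=cv2.inRange(im,(20,120,120),(35,255,255)); n,l,s,c=cv2.connectedComponentsWithStats(m)
for k in range(1,n):
    if s[k,4]>60: print(s[k],c[k],at_z(ci,c[k],68))
print(proj(ci,(455,-280,68)))
```

```text
clk 25.50 pos [ 452.3 -278.2  175.3] th 1.545 wid -0.0 F [-0.2  1.2 -0.4] q [ 0.61  0.54 -0.16  1.9   0.13  0.71  1.92]
 -> d 0.0738 -0.0037 -0.0024  w 0.025 0.013 -0.008  rows>=0.9 / 0.0
plunger_top [([106.4, 123.3], 0.94), ([276.5, 203.6], 0.75)]
[ 390.199 -402.182   68.   ]
[ 452.83 -284.42   68.  ]
[  89  108   38   35 1050] [107.605 124.639] [ 391.139 -401.506   68.   ]
[264 185  33  32 830] [280.272 200.887] [ 450.749 -281.496   68.   ]
[282.406 206.165]
```

View pics/w22.png

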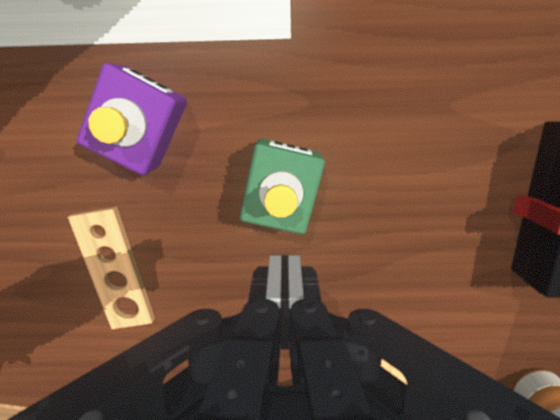

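Emit:
{"api": "servo_tool", "payload": {
  "rows": [
    {"dx":0.05,"dy":0,"dz":-0.0035,"wx":0,"wy":0,"wz":0,"fingers":1},
    {"dx":0.05,"dy":0,"dz":0,"wx":0,"wy":0,"wz":0,"fingers":1},
    {"dx":0.023,"dy":0,"dz":0,"wx":0,"wy":0,"wz":0,"fingers":1},
    {"dx":0,"dy":0,"dz":0,"wx":0,"wy":0,"wz":0,"fingers":1},
    {"dx":0,"dy":0,"dz":0,"wx":0,"wy":0,"wz":0,"fingers":1}
  ]
}}

```text
clock: 26.22
eef_pos: [452.8, -282.6, 84.4]
tool_rot: [-1.971, 1.569, -0.429]
force: [0.6, -0.1, -0.1]
width: 0.2
```

Run:
```python
from look import *
plan((452.5,-281,68),1.542)
ci,o=look('w23.png',[],['plunger_top'])
for d in o['m_plunger_top']: print(d['point'],at_z(ci,d['point'],68))
im=snap('scene','s23.png')[180:270,160:280]
cv2.imwrite('pics/s23z.png',cv2.cvtColor(cv2.resize(im,None,fx=5,fy=5,interpolation=2),4))
```

```text
clk 26.23 pos [ 452.8 -282.6   84.4] th 1.543 wid 0.2 F [ 0.6 -0.1 -0.1] q [ 0.59  0.68 -0.13  1.97  0.16  0.5   1.89]
 -> d 0.0218 0.0005 0.0021  w 0.008 -0.005 0.013  rows>=0.3 / 0.0
plunger_top [([14.6, 145.5], 0.89), ([281.9, 253.8], 0.79)]
[14.6, 145.5] [ 392.56  -404.231   68.   ]
[281.9, 253.8] [ 450.479 -284.115   68.   ]
```

View pics/w23.png

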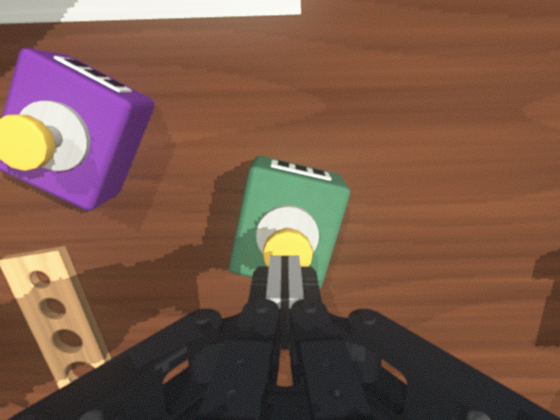

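View pics/s23z.png

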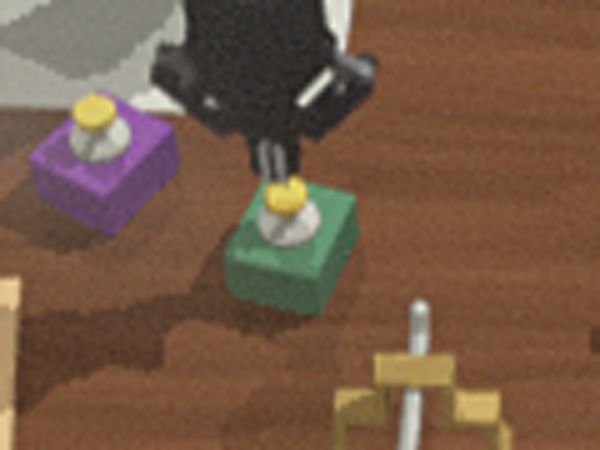

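Emit:
{"api": "servo_tool", "payload": {
  "rows": [
    {"dx":0.01,"dy":0.001,"dz":0.002,"wx":0,"wy":0,"wz":0,"fingers":1},
    {"dx":0.01,"dy":0,"dz":0,"wx":0,"wy":0,"wz":0,"fingers":1},
    {"dx":0.006,"dy":0,"dz":0,"wx":0,"wy":0,"wz":0,"fingers":1},
    {"dx":0.006,"dy":0,"dz":0,"wx":0,"wy":0,"wz":0,"fingers":1},
    {"dx":0,"dy":0,"dz":0,"wx":0,"wy":0,"wz":0,"fingers":1}
  ]
}}

```text
clock: 27.0
eef_pos: [451.2, -281.1, 59.4]
tool_rot: [1.088, 1.57, 2.63]
force: [-0.5, 0.6, 6.8]
width: -0.1
```

Run:
```python
from look import *
plan((452,-281,55),1.542)
ci,o=look('w24.png')
```

```text
clk 27.00 pos [ 451.2 -281.1   59.4] th 1.542 wid -0.1 F [-0.5  0.6  6.8] q [ 0.58  0.72 -0.11  1.98  0.17  0.45  1.88]
 -> d 0.0059 -0.0010 0.0002  w -0.001 0.002 -0.003  rows>=0.1 / 0.0
```

View pics/w24.png

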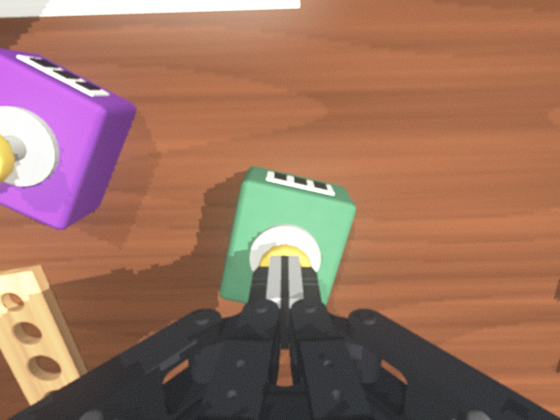

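Emit:
{"api": "servo_tool", "payload": {
  "rows": [
    {"dx":0.003,"dy":0,"dz":0,"wx":0,"wy":0,"wz":0,"fingers":1},
    {"dx":0.002,"dy":0,"dz":0,"wx":0,"wy":0,"wz":0,"fingers":1},
    {"dx":0.001,"dy":0,"dz":0,"wx":0,"wy":0,"wz":0,"fingers":1},
    {"dx":0,"dy":0,"dz":0,"wx":0,"wy":0,"wz":0,"fingers":1}
  ]
}}

```text
clock: 27.55
eef_pos: [451.3, -281.1, 56.0]
tool_rot: [3.075, 1.571, -1.666]
force: [-2.7, 2.4, 13.4]
width: 0.2
```

Emit:
{"api": "servo_tool", "payload": {
  "rows": [
    {"dx":0.001,"dy":0,"dz":0,"wx":0,"wy":0,"wz":0,"fingers":1},
    {"dx":0,"dy":0,"dz":0,"wx":0,"wy":0,"wz":0,"fingers":1},
    {"dx":0,"dy":0,"dz":0,"wx":0,"wy":0,"wz":0,"fingers":1}
  ]
}}

```text
clock: 27.92
eef_pos: [451.2, -281.1, 55.9]
tool_rot: [-2.829, 1.57, -1.287]
force: [-3.2, 2.3, 19.3]
width: -0.2
```

Emit:
{"api": "servo_tool", "payload": {
  "rows": [
    {"dx":-0.02,"dy":0,"dz":0,"wx":0,"wy":0,"wz":0,"fingers":1},
    {"dx":-0.05,"dy":0,"dz":0,"wx":0,"wy":0,"wz":0,"fingers":1},
    {"dx":-0.07,"dy":0,"dz":0,"wx":0,"wy":0,"wz":0,"fingers":1},
    {"dx":-0.03,"dy":0,"dz":0,"wx":0,"wy":0,"wz":0,"fingers":1},
    {"dx":0,"dy":0,"dz":0,"wx":0,"wy":0,"wz":0,"fingers":1}
  ]
}}

```text
clock: 28.55
eef_pos: [452.3, -281.9, 183.3]
tool_rot: [-2.086, 1.567, -0.544]
force: [0.5, 0.4, -0.5]
width: 0.1
```

Run:
```python
from look import *
plan((452,-281,180),1.542)
ci,o=look('w25.png',[],['plunger_top'])
im=cv2.cvtColor(cv2.imread('pics/w25.png'),cv2.COLOR_BGR2HSV)
m=cv2.inRange(im,(20,120,120),(35,255,255)); n,l,s,c=cv2.connectedComponentsWithStats(m)
for k in range(1,n):
    if s[k,4]>60: print(s[k],c[k],at_z(ci,c[k],68))
snap('scene','s25.png');snap('top','t25.png')
cs=ctrl.camera_info('scene');ct=ctrl.camera_info('top')
for n in ['clip','lid','small_clip','gum_pot','ring_gauge','plunger_top']:
    print(n,[(c,np.round(d['point'],1).tolist(),round(d['conf'],2)) for c in('scene','top') for d in ctrl.mark_of(n,c)])
for nm,P,z,p in [('lid',LID,22,(481.5,9.2,-.027)),('clip',CLIP,52,(481.5,9.2,-.027))]:
    for c,ci in (('scene',cs),('top',ct)):
        for d in ctrl.silhouettes(nm,c):
            r=fit([(ci,d['region'])],P,np.array(p),z=z)
            if r[1]<.6: print(nm,c,*r)
im=cv2.imread('pics/t25.png')[90:260,100:450]
cv2.imwrite('pics/t25z.png',cv2.resize(im,None,fx=2.2,fy=2.2,interpolation=2))
```

```text
clk 28.55 pos [ 452.3 -281.9  183.3] th 1.542 wid 0.1 F [ 0.5  0.4 -0.5] q [ 0.62  0.53 -0.17  1.9   0.13  0.73  1.92]
 -> d 0.0044 0.0004 0.0012  w -0.003 -0.018 0.032  rows>=0.1 / 0.0
plunger_top [([115.5, 122.0], 0.8), ([280.0, 196.2], 0.64)]
[101 107  36  34 977] [118.418 123.186] [ 390.972 -401.418   68.   ]
[270 181  32  32 786] [285.606 196.995] [ 450.596 -281.465   68.   ]
clip [('scene', [315.7, 229.7], 0.8), ('top', [249.3, 204.7], 0.96)]
lid [('scene', [394.1, 190.8], 0.9), ('scene', [316.7, 234.8], 0.85), ('scene', [313.3, 310.2], 0.49), ('top', [250.2, 207.3], 0.97), ('top', [153.7, 290.1], 0.76), ('top', [327.9, 145.3], 0.35)]
small_clip [('scene', [242.3, 265.2], 0.56), ('top', [332.7, 137.8], 0.57)]
gum_pot [('scene', [314.6, 307.6], 0.79), ('scene', [216.8, 231.5], 0.39), ('top', [255.2, 122.1], 0.94)]
ring_gauge [('scene', [155.5, 256.0], 0.74), ('top', [429.4, 191.6], 0.6)]
plunger_top [('scene', [214.9, 217.9], 0.62), ('scene', [178.7, 199.7], 0.47)]
lid scene [482.393  10.262  -0.03 ] 0.17731386423110962
lid top [481.97    9.424  -0.021] 0.14618414640426636
clip scene [482.549  10.933  -0.012] 0.33613336086273193
```

View pics/t25z.png

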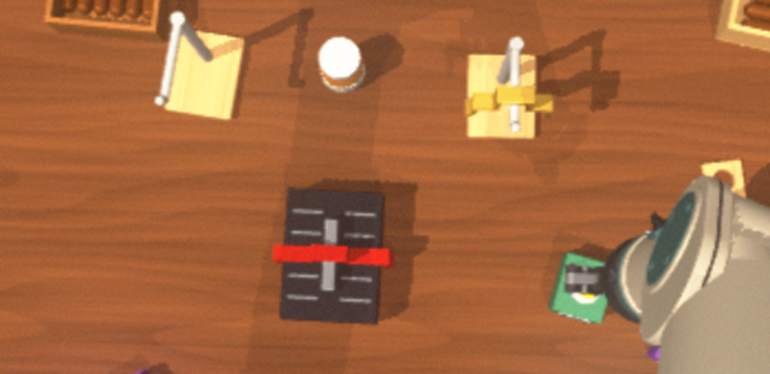

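View pics/s25.png

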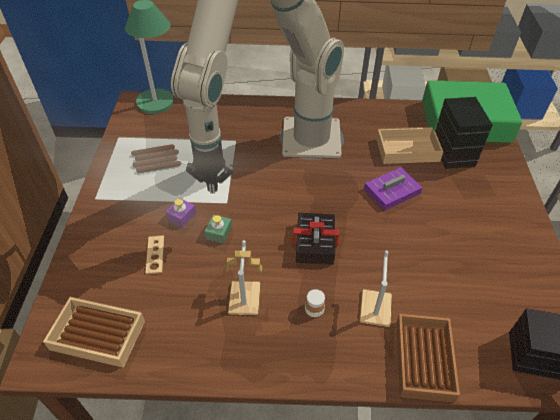

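Run:
```python
from look import *
ctrl.finish_job(); print(ctrl.read_state()['clock'])
```

```text
the job is handed in; nothing more can be done
the job is handed in; nothing more can be done
```

The lid, the red clip and the plunger steps are all done, and I handed the job in at about 29 s of the 67 s allowed. No verdict was reported, so the results below rest on my own checks.

**What I did**
- **Lid:** I gripped the black lid by its rib, set it on the mould and pressed until it stopped (about 17 N, with the tool at the height expected for fully home).
- **Clip:** I lifted the red clip 29 mm, took it about 105 mm off its hook, and pushed it down over the rib to a firm stop (about 13 N, at the expected height).
- **Plunger:** I pressed it to its end stop (tool at 55.9 mm, 19 N) and backed the arm clear.

**Last checks**
- **Lid on mould:** the top-camera fits put the lid within about 1 mm and 0.01 rad of the mould.
- **Clip on lid:** the clip looks square across the middle of the lid, about 1 mm off its centre.
- **Plunger:** it is back up; its cap shows at about the same size and place in the wrist picture as before the press.
- **Bystanders:** the small brass clip and gum pot were found where they started. The ring gauge was in place in the scene view but mostly hidden by the arm in the top view, where its mark was 4 px off.
- **Robot:** clear of everything, with the force near zero.

**Disagreements and weak checks**
- The wrist camera read the x position 2–3 mm lower than the other two cameras.
- The last fits of the clip and of the half-covered lid were poor, because the clip hides part of the lid. The early scene fits of the mould and of the hanging clip were also loose.
- My first two moves were refused for missing keys and moved nothing.

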